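Preheat the mould cores

TASK

Get the full-size mould cores ready for heating: lift the lid off the pot by its knob and set it flat, knob up, on the cork mat, stand or lay every full-size core (wide barrel and 50 mm tall) from the grey board inside the pot and keep the thin and the short ones out, then put the lid properly back on. Finally slide the pot by its handle along the black plate, without lifting it, from the single circle to the centre of the concentric circles. Do not disturb the tape, the brush or the mould block.

Things in the scene. Friction and masses are not known exactly. Their poses are not given: they have to be found in the camera images.
- pot: Round open aluminium pot, 158 mm outside diameter, 90 mm tall, wall 4 mm, bottom 5 mm, with one straight black handle. Origin: centre of its underside; z up; the handle points along its -x. It stands on the warming plate, whose top is 6 mm above the bench.
- pot_handle (a point): Middle of the pot's black handle grip (a level bar 70 mm long, 18 mm wide, 18 mm tall), 128 mm from the pot's axis and 66 mm above its underside.
- lid: Loose round aluminium lid, 164 mm across; a plug 136 mm across and 7 mm deep under its rim drops into the pot's mouth. Origin: centre of the plug's underside; z up to the knob. On the pot, its origin lies 83 mm above the pot's origin; lid rim's top is 11 mm above the lid's origin.
- lid_knob (a point): Middle of the lid's black round knob (32 mm across, 20 mm tall, on a thin 12 mm neck), 33 mm above the lid's origin, 22 mm above the rim's top.
- mat: Round cork mat, 150 mm across and 4 mm thick, fixed flat on the bench. Origin: centre of its underside.
- load_mark (a point): Centre of the single white circle (176 mm across) printed on the black warming plate (top 6 mm above the bench): the loading place, where the pot starts.
- heat_mark (a point): Centre of the four concentric white circles (the largest 176 mm across) printed on the same black plate: the heating place. The two places lie 200 mm apart; which is which side varies.
- board: Grey board 210 x 210 mm, 6 mm thick, fixed flat on the bench, that the cores stand on. Origin: centre of its underside.
- tape: Bystander: roll of yellow tape, 90 mm across, 25 mm tall, lying flat. Origin: centre of its underside.
- block: Bystander: small grey and green mould block, 100 x 150 mm, 55 mm tall at most. Origin: centre of its underside.
- brush: Bystander: brush about 170 mm long lying on the bench.
- core0: Full-size mould core, to be heated: barrel 30 mm across, foot 42 mm across, 50 mm tall overall. Aluminium, turned, solid: a round barrel on a slightly wider round foot 6 mm thick. Origin: centre of the underside of the foot; z runs up the barrel. Stands on the grey board (top 6 mm above the bench) at the start. May be absent. 
- core1: Full-size mould core, to be heated: barrel 30 mm across, foot 42 mm across, 50 mm tall overall. Aluminium, turned, solid: a round barrel on a slightly wider round foot 6 mm thick. Origin: centre of the underside of the foot; z runs up the barrel. Stands on the grey board (top 6 mm above the bench) at the start. May be absent. 
- core2: Full-size mould core, to be heated: barrel 30 mm across, foot 42 mm across, 50 mm tall overall. Aluminium, turned, solid: a round barrel on a slightly wider round foot 6 mm thick. Origin: centre of the underside of the foot; z runs up the barrel. Stands on the grey board (top 6 mm above the bench) at the start. May be absent. 
- core3: Full-size mould core, to be heated: barrel 30 mm across, foot 42 mm across, 50 mm tall overall. Aluminium, turned, solid: a round barrel on a slightly wider round foot 6 mm thick. Origin: centre of the underside of the foot; z runs up the barrel. Stands on the grey board (top 6 mm above the bench) at the start. May be absent. 
- core4: Full-size mould core, to be heated: barrel 30 mm across, foot 42 mm across, 50 mm tall overall. Aluminium, turned, solid: a round barrel on a slightly wider round foot 6 mm thick. Origin: centre of the underside of the foot; z runs up the barrel. Stands on the grey board (top 6 mm above the bench) at the start. May be absent. 
- thin0: Thin core, not wanted: barrel 18 mm across, foot 30 mm across, 50 mm tall overall. Aluminium, turned, solid: a round barrel on a slightly wider round foot 6 mm thick. Origin: centre of the underside of the foot; z runs up the barrel. Stands on the grey board (top 6 mm above the bench) at the start. May be absent. 
- thin1: Thin core, not wanted: barrel 18 mm across, foot 30 mm across, 50 mm tall overall. Aluminium, turned, solid: a round barrel on a slightly wider round foot 6 mm thick. Origin: centre of the underside of the foot; z runs up the barrel. Stands on the grey board (top 6 mm above the bench) at the start. May be absent. 
- short0: Short core, not wanted: barrel 30 mm across, foot 42 mm across, only 24 mm tall overall. Aluminium, turned, solid: a round barrel on a slightly wider round foot 6 mm thick. Origin: centre of the underside of the foot; z runs up the barrel. Stands on the grey board (top 6 mm above the bench) at the start. May be absent. 
- short1: Short core, not wanted: barrel 30 mm across, foot 42 mm across, only 24 mm tall overall. Aluminium, turned, solid: a round barrel on a slightly wider round foot 6 mm thick. Origin: centre of the underside of the foot; z runs up the barrel. Stands on the grey board (top 6 mm above the bench) at the start. May be absent. 
Things that resemble listed ones, but are neither listed nor needed, are in the scene too. What is shaped like the core2 but purple or yellow is not meant.

How it is judged:
By the outcome, as a careful person would: the job done as asked, in the order asked, and still so for the second after the job is handed in, with the robot touching nothing.
Of core0, core1, core2, core3, core4 only 3 to 5 are there at a start; the rules pass over those that are not, and their reading is None.
Of thin0, thin1, short0, short1 only 2 to 4 are there at a start; the rules pass over those that are not, and their reading is None.
At some moment in a run one of core0, core1, core2, core3, core4 may be knocked a few centimetres aside while the robot is not near it.
Once in a run the grip may slacken for a moment while it holds something.
It also fails if it takes over 210 s, if anything falls off the work surface, if the arm or the gripper's body presses on something with over 40 N, if the wrist force passes 120 N, or if a joint passes its speed limit or range.

ROBOT

A 6-joint arm with a two-finger parallel gripper is mounted at the origin on the work surface. World frame = base frame: x ahead of the robot, y to its left, z up, the work surface at z = 0. Lengths are in m, angles in rad, forces in N, time in s.
With the tool pointing down it reaches from about 0.25 to 0.775 m from the base axis. Payload 4 kg.
Tool frame: the origin (TCP) lies midway between the tips of the shut fingers; the grasp point (between the pads) lies 19 mm behind it (grasp_offset is the z of the grasp point in the tool frame, in m); z points along the fingers, y is the line along which they close (so a half turn about z gives the same grasp; the last joint's range is limited). The gripper opens to 85 mm and grips with 20 to 120 N. Pads are 22 mm wide; open, the fingers measure 114 mm over their backs; the gripper's body (76 mm by 85 mm) begins 54 mm behind the grasp point. The pads swing forward as they close: fully open they stand 13 mm farther back than shut.
Start: joints at [1.175, 0.087, 1.371, -0, 1.684, -0.103], TCP at [0.159, 0.527, 0.231] pointing down, gripper open.
Joint ranges: [-3.1, 3.1], [-0.76, 2.03], [0.27, 2.55], [-1.08, 4.22], [0.17, 2.65], [-2.57, 2.57]. Speed limits (rad/s): [2.79, 2.79, 3.14, 3.14, 3.14, 3.14].

INTERFACE

Orientations are given as a unit quaternion [w, x, y, z].
In Python, from workcell import * gives the robot as it stands. The module is installed in compiled form; this text tells all that it offers.
- The arm moves only by the shell command python3 -m creep 'ROWS'. ROWS is JSON, a list of rows, each a list of 7 numbers: the shift along the tool's x, y, z in m, then the turn, a rotation vector about the tool's x, y, z in rad, then the opening, from 0 (shut) to 1 (fully open). A call has 1 to 12 rows; each row shifts and turns the commanded pose from where the row before left it, along the tool's axes as they then stand; what a row does not reach is not made up. A row lasts 1/10 s, in which the tool goes at most 50 mm and 8.59 degrees, less where a joint would pass 70% of its speed; a pose out of reach is approached as far as the arm can. A call with a gripper value outside its range is refused whole. The fingers move at their own pace and stop on an object; the grip force is fixed at half the most. Time passes only in rows, so rows that do not move let the fingers close. It gives the time, the measured TCP pose, the force, the opening and the grip force at its end, in the units of the state.
- observe(): the state, without advancing time (a new reading comes with each control period).
- grab_frame(name): name is "side" or "top" or "wrist"; returns the picture (480x640x3 uint8, blue, green, red); there is no depth.
- camera_info(name): a dict with "camera_matrix" (3x3 intrinsics, pixels), "dist_coeffs" ([k1, k2, p1, p2, k3] as OpenCV has them; the pictures are not rectified), "T" (4x4, takes a point from camera to world coordinates). Camera axes: x right, y up, looking along -z (the intrinsics and any distortion apply to the point x, -y, -z); pixel columns grow to the right and rows downward; lengths in m; the calibration is good to about 2 mm. A picture is of the moment at which its call begins: read the wrist's pose just before it. camera_info takes no time and is no camera call; for the wrist camera it gives the pose at the moment of the call.
- sign_off(): hands the job in; it is judged then, once.
The state is a dict: "time_s": time; "joint_pos": joint angles; "joint_velocities": joint speeds; "joint_torque": joint torques, N m; "tcp_pos": TCP position; "eef_rot": TCP orientation; "contact_force": force on the tool from outside, world axes, zero at the start; "wrist_torque": the same for the moment, N m; "opening": finger opening in m; "grasp_force": force on a finger pad.
Only numpy, scipy, OpenCV 4.12 (cv2) and the standard library are available. Lean on these libraries where they do the work, as an engineer would, in place of code of your own. Each camera call takes 0.05 s, during which the arm holds its last target. There are 200 camera calls.

## Working session

There is one attempt and no reset: what is moved stays moved. The work goes in short steps, Python scripts to look and compute and a shell command to move; the robot and the scene stay as the last step left them, time stands still between calls to the robot, and variables do not carry over. Pictures are saved under pics/ and viewed, at most 14 in all, crops included, and the job is handed in when it is done.

```bash
mkdir -p pics; python3 - <<'E'
from workcell import *
import cv2,numpy as np
s=observe();print({k:np.round(v,3).tolist() for k,v in s.items()})
for n in ["top","side","wrist"]:
    c=camera_info(n);print(n,np.round(c["camera_matrix"],1).tolist(),np.round(c["dist_coeffs"],3),np.round(c["T"],3).tolist())
    cv2.imwrite(f"pics/{n}0.png",grab_frame(n))
E
```

```text
{'time_s': 0.0, 'joint_pos': [1.175, 0.088, 1.372, -0.0, 1.684, -0.103], 'joint_velocities': [0.001, 0.002, -0.0, -0.0, -0.001, -0.001], 'joint_torque': [0.001, -35.186, -31.328, -0.0, 0.011, 0.0], 'tcp_pos': [0.159, 0.526, 0.23], 'eef_rot': [-0.0, 0.146, 0.989, -0.001], 'contact_force': [0.384, 0.196, -0.115], 'wrist_torque': [0.035, -0.0, -0.027], 'grasp_force': 0.0, 'opening': 0.086}
top [[574.2, 0.0, 318.9], [0.0, 574.2, 241.3], [0.0, 0.0, 1.0]] [-0.  0.  0.  0.  0.] [[-0.024, 0.999, -0.048, 0.504], [-1.0, -0.024, -0.009, -0.021], [-0.01, 0.047, 0.999, 1.489], [0.0, 0.0, 0.0, 1.0]]
side [[449.5, 0.0, 323.5], [0.0, 449.5, 243.3], [0.0, 0.0, 1.0]] [-0.069  0.     0.     0.     0.   ] [[-0.908, 0.324, -0.264, 0.292], [-0.418, -0.702, 0.576, 0.595], [0.001, 0.634, 0.773, 0.895], [0.0, 0.0, 0.0, 1.0]]
wrist [[388.1, 0.0, 319.8], [0.0, 388.1, 241.6], [0.0, 0.0, 1.0]] [0.001 0.    0.    0.    0.   ] [[0.288, -0.916, -0.28, 0.086], [0.958, 0.274, 0.087, 0.548], [-0.003, -0.293, 0.956, 0.373], [0.0, 0.0, 0.0, 1.0]]
```

View pics/top0.png

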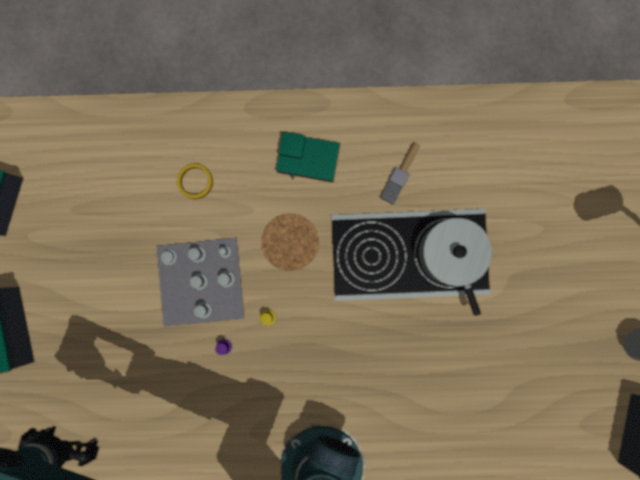

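View pics/side0.png

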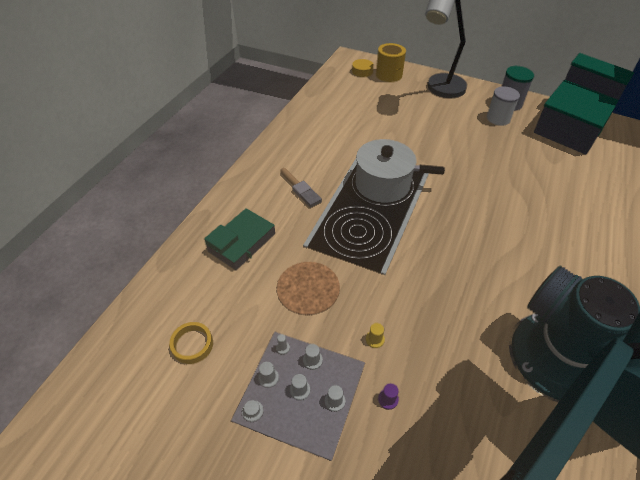

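The top view shows the board at about (200,281) with 6 cores: (168,257), (196,254), (224,251), (199,281), (225,278) and (202,310). The mat is at (290,241), the heating rings at (372,256), and the pot and lid at (455,250), with the handle to (476,310). In the side view, (282,344) looks thin, (252,410) looks short, and the other 4 look full-size. Next I'll measure them.

```bash
cat > h.py <<'E'
from workcell import *
import cv2,numpy as np
def ray(c,uv):
    p=cv2.undistortPoints(np.float64(uv).reshape(1,1,2),c["camera_matrix"],np.float64(c["dist_coeffs"]))[0,0]
    T=np.array(c["T"]);d=T[:3,:3]@np.array([p[0],-p[1],-1]);return T[:3,3],d/np.linalg.norm(d)
def onz(c,uv,z):
    o,d=ray(c,uv);return o+d*(z-o[2])/d[2]
def proj(c,P):
    T=np.array(c["T"]);q=T[:3,:3].T@(np.asarray(P)-T[:3,3]);q=q*[1,-1,-1]
    return cv2.projectPoints(q.reshape(1,3),np.zeros(3),np.zeros(3),c["camera_matrix"],np.float64(c["dist_coeffs"]))[0].ravel()
def tri(c1,u1,c2,u2):
    o1,d1=ray(c1,u1);o2,d2=ray(c2,u2)
    t=np.linalg.lstsq(np.stack([d1,-d2],1),o2-o1,rcond=None)[0]
    a,b=o1+t[0]*d1,o2+t[1]*d2;return (a+b)/2,np.linalg.norm(a-b)
def blobs(mask,amin,amax=1e9):
    n,l,s,ce=cv2.connectedComponentsWithStats(mask.astype(np.uint8))
    return [(ce[i],s[i]) for i in range(1,n) if amin<=s[i][4]<=amax]
E
python3 - <<'E'
from h import *
r=np.round
I={n:cv2.imread(f"pics/{n}0.png") for n in ["top","side"]}
C={n:camera_info(n) for n in I}
roi={"top":(150,230,250,330),"side":(230,325,370,455)}
for n in I:
    h=cv2.cvtColor(I[n],cv2.COLOR_BGR2HSV);x0,y0,x1,y1=roi[n]
    v=h[y0:y1,x0:x1,2]; s=h[y0:y1,x0:x1,1]
    print(n,"V pct",np.percentile(v,[10,50,80,90,95,99]))
    for th in (150,):
        for c,st in blobs((v>th)&(s<60),15): print(n,th,r(c+[x0,y0],1),st[2:], r(onz(C[n],c+[x0,y0],.056),3)[:2])
    # dark knob / handle, mat, rings
    w=(h[...,2]<60)
    reg={"top":(415,210,495,320),"side":(350,135,450,200)}[n]; x0,y0,x1,y1=reg
    for c,st in blobs(w[y0:y1,x0:x1],30): print(n,"dark",r(c+[x0,y0],1),st+[x0,y0,0,0,0])
    m=(h[...,0]<15)&(h[...,1]>90)&(h[...,2]>60)
    for c,st in blobs(m,800):
        if n=="top" or c[1]>200: print(n,"mat",r(c,1),st,r(onz(C[n],c,.004),3))
t=cv2.resize(np.hstack([I["top"][225:335,150:280]]),None,fx=4,fy=4,interpolation=cv2.INTER_CUBIC)
cv2.imwrite("pics/boardtop.png",t)
t=cv2.resize(I["top"][190:330,320:500],None,fx=4,fy=4,interpolation=cv2.INTER_CUBIC);cv2.imwrite("pics/pottop.png",t)
E
```

```text
top V pct [101. 107. 144. 148. 151. 157.]
top dark [434.9 234.2] [415 214  71  72 969]
top dark [458.9 250.7] [453 245  13  12 125]
top dark [452.  287.6] [415 265  74  50 694]
side V pct [106. 118. 163. 168. 172. 177.]
side dark [386.4 151.4] [381 146  12  12 111]
side dark [355.1 187.9] [350 165  21  35 238]
side dark [423.5 175.5] [407 165  37  35 332]
side dark [407.7 192.2] [400 182  13  18  47]
side mat [307.8 287.9] [ 277  262   63   53 2601] [0.574 0.071 0.004]
```

View pics/pottop.png

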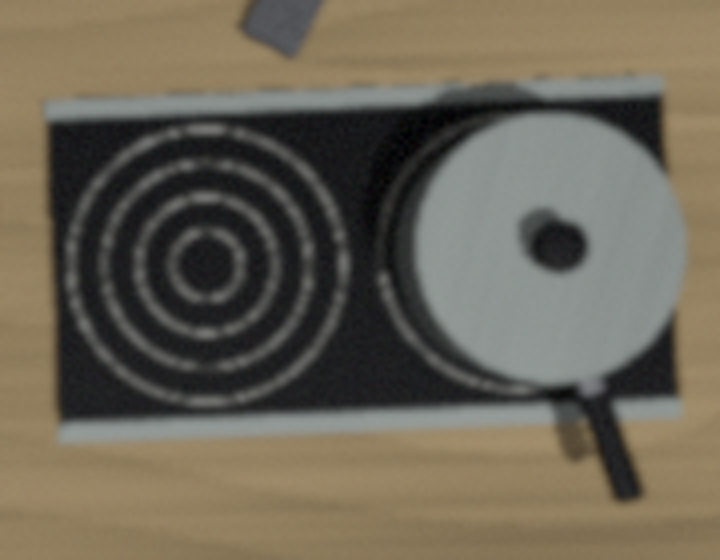

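The zoomed top view shows the heating rings centred near crop (207,265), which is px (371.7,256.2). The knob is at (459,251), and the handle runs from (467,288) to (478,314).

```bash
python3 - <<'E'
from h import *
r=np.round
I={n:cv2.imread(f"pics/{n}0.png") for n in ["top","side"]}
C={n:camera_info(n) for n in I}
roi={"top":(158,238,242,324),"side":(235,330,365,455)}
B={}
for n in I:
    h=cv2.cvtColor(I[n],cv2.COLOR_BGR2HSV);x0,y0,x1,y1=roi[n]
    v=h[y0:y1,x0:x1,2];s=h[y0:y1,x0:x1,1]
    B[n]=[(c+[x0,y0],st) for c,st in blobs((v>(128 if n=="top" else 145))&(s<50),15)]
    for c,st in B[n]: print(n,r(c,1),st[2:],r(onz(C[n],c,.045),3)[:2])
    m=(h[...,0]<14)&(h[...,1]>100)&(h[...,2]>60)
    if n=="top":
        print(h[241,290],h[241,280]);
        for c,st in blobs((abs(h[...,0].astype(int)-h[241,290,0])<6)&(h[...,1]>h[241,290,1]-25),600): print("mat?",c,st)
print("knob",tri(C["top"],(458.9,250.7),C["side"],(386.4,151.4)))
for n,(x0,y0,x1,y1) in {"top":(462,296,490,322),"side":(416,160,450,176)}.items():
    v=I[n][y0:y1,x0:x1].max(2)<60
    for c,st in blobs(v,10): 
        q=np.argwhere(v)[:,::-1]+[x0,y0]; print(n,"handle",r(c+[x0,y0],1),st, onz(C[n],c+[x0,y0],.081), onz(C[n],np.mean(q,0),.081)); 
        print(cv2.fitLine(np.float32([onz(C[n],p,.081)[:2] for p in q]),cv2.DIST_L2,0,.01,.01).ravel())
# lid disc top, circle of lid rim z=.1
n="top";h=cv2.cvtColor(I[n],cv2.COLOR_BGR2HSV)
m=np.zeros((480,640),np.uint8);m[205:295,410:500]=(h[205:295,410:500,2]>110)&(h[205:295,410:500,1]<45)
m=cv2.morphologyEx(m,cv2.MORPH_OPEN,np.ones((9,9)))
k=max(cv2.findContours(m,0,2)[0],key=cv2.contourArea);cc,rr=cv2.minEnclosingCircle(cv2.convexHull(k));e=cv2.fitEllipse(cv2.convexHull(k));print("lid",cc,rr,e,onz(C[n],e[0],.1),"dia",e[1][0]*(1.489-.1)/574)
# rings
for n,(x0,y0,x1,y1) in {"top":(334,219,409,294),"side":(316,200,400,262)}.items():
    g=I[n].max(2);k=(g[y0:y1,x0:x1]>85).astype(np.uint8)
    k2=[q for q in cv2.findContours(cv2.morphologyEx(k,cv2.MORPH_CLOSE,np.ones((3,3))),0,1)[0] if len(q)>60]
    for q in k2:
        e=cv2.fitEllipse(q);print(n,"ring",r(np.array(e[0])+[x0,y0],1),r(e[1],1),onz(C[n],np.array(e[0])+[x0,y0],.006))
E
```

```text
top [223.7 252.5] [10  8 43] [0.55  0.233]
top [193.3 254.1] [10 10 77] [0.548 0.31 ]
top [202.1 256.4] [ 7 12 16] [0.542 0.287]
top [167.3 257.8] [ 14  12 105] [0.54  0.375]
top [224.6 280.3] [ 16  13 114] [0.48  0.232]
top [197.1 282.5] [ 16  14 105] [0.476 0.301]
top [201.  312.1] [ 16  11 108] [0.402 0.292]
[ 15 125 122] [ 15 130 120]
mat? [289.76239122 241.76655316] [ 261  213   58   59 2643]
side [281.5 337.1] [ 7  7 35] [0.557 0.229]
side [314.6 352.4] [10  7 34] [0.479 0.231]
side [269.8 369.7] [ 6  8 27] [0.544 0.303]
side [301.4 382.7] [ 9  8 40] [0.475 0.301]
side [268.8 384. ] [ 9  4 15] [0.531 0.33 ]
side [337.5 392.8] [10 13 77] [0.402 0.29 ]
side [340.  404.6] [13 14 37] [0.389 0.309]
side [253.1 407.9] [10 11 75] [0.536 0.384]
knob (array([ 0.5375109 , -0.34028001,  0.12329576]), np.float64(0.0018518486107831267))
top handle [473.6 304.7] [  6   0  12  19 116] [ 0.4072358  -0.38089402  0.081     ] [ 0.4072358  -0.38089402  0.081     ]
[ 0.94050807  0.3397714   0.40724176 -0.38089195]
side handle [429.3 170. ] [  0   5  28  11 199] [ 0.41717772 -0.36687056  0.081     ] [ 0.41717772 -0.36687056  0.081     ]
[ 0.84419066  0.53604305  0.4171573  -0.36694583]
lid (457.5862121582031, 251.86207580566406) 34.104671478271484 ((457.4598693847656, 251.7176055908203), (67.0379867553711, 67.83241271972656), 108.95062255859375) [ 0.5366179  -0.34189751  0.1       ] dia 0.16222258467458267
side ring [324.2 257.3] [ 8.4 36.9] [ 0.57604357 -0.02738546  0.006     ]
side ring [394.3 252. ] [11.  35.8] [ 0.42255197 -0.11677172  0.006     ]
side ring [328.8 216. ] [ 73.1 131. ] [ 0.62331513 -0.159981    0.006     ]
side ring [355.7 231.3] [37.4 47.1] [ 0.53717863 -0.13978659  0.006     ]
side ring [322.2 209.3] [14.7 34.5] [ 0.64993781 -0.17499292  0.006     ]
```

View pics/boardtop.png

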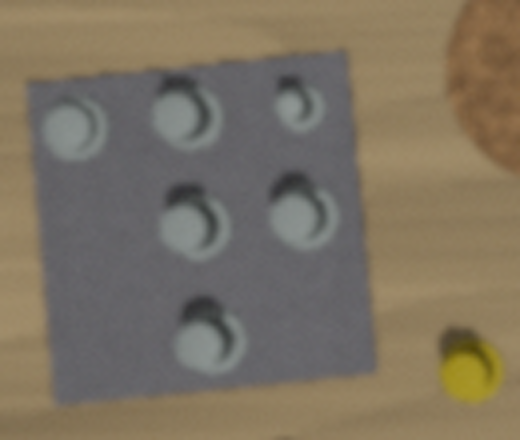

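The zoomed board view shows full-size tops at px (195.8,254.3), (196.5,281.5), (224.3,279.3) and (200.5,310.5). The short core is at (167.5,257) and the thin one at (223,251). Now I turn the tool so that tool y = world x and tool x = world y, then move over the lid.

```bash
python3 -m creep '[[0,0,-0.008,0,0,0.142,1],[0,0,-0.008,0,0,0.142,1],[0,0,-0.008,0,0,0.142,1],[0,0,-0.008,0,0,0.142,1],[0,0,-0.008,0,0,0.142,1],[0,0,-0.008,0,0,0.142,1],[0,0,-0.008,0,0,0.142,1],[0,0,-0.008,0,0,0.142,1],[0,0,0,0,0,0.142,1]]'
python3 -m creep '[[-0.03,0.03,0,0,0,0,1],[-0.035,0.035,0,0,0,0,1],[-0.035,0.035,0,0,0,0,1],[-0.035,0.035,0,0,0,0,1],[-0.035,0.035,0,0,0,0,1],[-0.035,0.035,0,0,0,0,1],[-0.035,0.035,0,0,0,0,1],[-0.035,0.035,0,0,0,0,1],[-0.04,0.03,0,0,0,0,1],[-0.045,0.02,0,0,0,0,1],[-0.045,0.02,0,0,0,0,1],[-0.045,0.02,0,0,0,0,1]]'
python3 -m creep '[[-0.048,0.003,0,0,0,0,1],[-0.048,0,0,0,0,0,1],[-0.048,0,0,0,0,0,1],[-0.048,0,0,0,0,0,1],[-0.048,0,0,0,0,0,1],[-0.04,0,0,0,0,0,1],[-0.02,0,0,0,0,0,1],[0,0,0,0,0,0,1]]'
python3 - <<'E'
from h import *
print({k:np.round(v,3).tolist() for k,v in observe().items() if k in("tcp_pos","eef_rot","joint_pos","contact_force","opening")})
import pickle
c=camera_info("wrist");f=grab_frame("wrist");cv2.imwrite("pics/w1.png",f);pickle.dump(c,open("w1.pkl","wb"))
E
```

```text
time_s: 1.05
tcp_pos: [0.1589, 0.5269, 0.2964]
eef_rot: [-0.0, 0.709, 0.705, 0.001]
contact_force: [-0.5, -0.5, 0.8]
opening: 0.0855
grasp_force: 0.0
time_s: 2.25
tcp_pos: [0.5242, 0.0746, 0.2949]
eef_rot: [-0.0, 0.707, 0.707, -0.0]
contact_force: [0.7, 0.8, -0.5]
opening: 0.0851
grasp_force: 0.0
time_s: 3.05
tcp_pos: [0.5261, -0.2263, 0.2939]
eef_rot: [-0.001, 0.709, 0.705, -0.001]
contact_force: [-0.0, 0.9, -0.7]
opening: 0.0855
grasp_force: 0.0
{'joint_pos': [-0.505, 0.137, 1.193, -0.001, 1.813, -0.5], 'tcp_pos': [0.526, -0.226, 0.294], 'eef_rot': [-0.001, 0.709, 0.705, -0.001], 'contact_force': [-0.047, 0.944, -0.661], 'opening': 0.086}
```

View pics/w1.png

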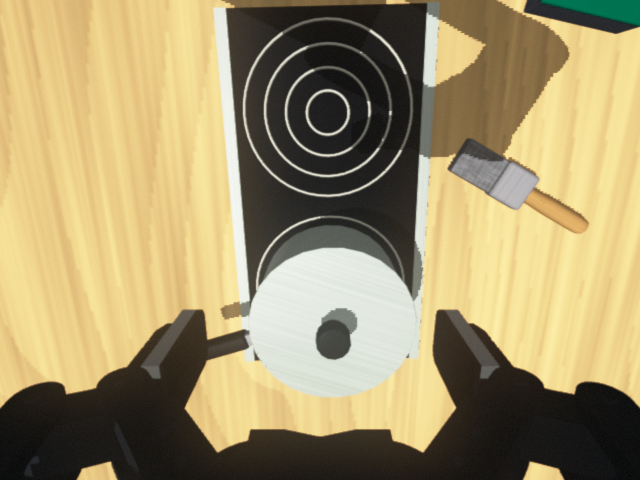

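The wrist view shows the rings at about (328,112), the lid at about (333,322) and the knob at (333,340). The handle runs left towards (225,345), and the load circle is partly visible.

```bash
cat > p1.py <<'E'
from h import *
import pickle
def circ(f,x0,y0,x1,y1,fn,c,z):
    m=fn(f[y0:y1,x0:x1]).astype(np.uint8);m=cv2.morphologyEx(m,cv2.MORPH_OPEN,np.ones((3,3)))
    k=max(cv2.findContours(m,0,1)[0],key=cv2.contourArea);q=cv2.convexHull(k).reshape(-1,2)+[x0,y0]
    return k.reshape(-1,2)+[x0,y0]
def fitc(P):
    P=np.asarray(P)[:,:2];A=np.c_[2*P,np.ones(len(P))];x=np.linalg.lstsq(A,(P**2).sum(1),rcond=None)[0]
    return x[:2],np.sqrt(x[2]+x[0]**2+x[1]**2)
E
python3 - <<'E'
from p1 import *
f=cv2.imread("pics/w1.png");c=pickle.load(open("w1.pkl","rb"));g=f.max(2).astype(int)
# heat rings: outermost contour in plate
def ringfit(box,z,th,rexp,c0):
    x0,y0,x1,y1=box;p=np.argwhere(g[y0:y1,x0:x1]>th)[:,::-1]+[x0,y0]
    W=np.array([onz(c,q,z)[:2] for q in p]);cc=np.array(c0)
    for _ in range(8):
        d=np.linalg.norm(W-cc,axis=1);k=abs(d-rexp)<.006;cc,R=fitc(W[k])
    return cc,R,k.sum()
c0=onz(c,(328,112),.006)[:2]
print("heat",ringfit((236,10,422,200),.006,110,.087,c0))
print("load",ringfit((250,205,412,245),.006,110,.087,c0-[0,.2]))
h=cv2.cvtColor(f,cv2.COLOR_BGR2HSV)
m=np.zeros((480,640),np.uint8);m[235:405,235:425]=(h[235:405,235:425,2]>150)&(h[235:405,235:425,1]<40)
m=cv2.morphologyEx(m,cv2.MORPH_OPEN,np.ones((15,15)))
k=max(cv2.findContours(m,0,1)[0],key=cv2.contourArea);q=cv2.convexHull(k).reshape(-1,2)
print("lid",fitc([onz(c,p,.1) for p in q]))
m=np.zeros((480,640),np.uint8);m[315:365,310:356]=g[315:365,310:356]<70
for a,st in blobs(m,200): print("knob",a,st,onz(c,a,.128)); kn=a
ct=camera_info("top");print("knob tri",tri(c,kn,ct,(458.9,250.7)))
for u in ((371.7,256.2),): print("heat from top",onz(ct,u,.006),"plane check tri",tri(c,(328,112),ct,u))
# handle
m=np.zeros((480,640),np.uint8);m[325:365,205:247]=g[325:365,205:247]<90
for a,st in blobs(m,100): print("handle px",a,st,onz(c,a,.081))
ys=np.argwhere(m)[:,::-1];print(cv2.fitLine(np.float32([onz(c,p,.081)[:2] for p in ys]),2,0,.01,.01).ravel())
E
```

```text
heat (array([ 0.53301194, -0.1411839 ]), np.float64(0.08804493904429038), np.int64(1191))
load (array([ 0.53652226, -0.34077395]), np.float64(0.08749781736166012), np.int64(213))
lid (array([ 0.53732164, -0.34147401]), np.float64(0.08251565202169278))
knob [333.87596899 327.99612403] [318 321  31  20 258] [ 0.53720893 -0.32680658  0.128     ]
knob tri (array([ 0.53885814, -0.34736965,  0.09183112]), np.float64(0.0006778415106139587))
heat from top [ 0.53264744 -0.14255721  0.006     ] plane check tri (array([ 0.5328671 , -0.14120308,  0.02240611]), np.float64(0.0010806567964536627))
handle px [224.47254151 344.47509579] [205 330  42  32 783] [ 0.42478756 -0.37256943  0.081     ]
[ 0.9329349   0.36004514  0.42475176 -0.37261203]
```

```bash
python3 -m creep '[[-0.04,0.004,0.02,0,0,0,1],[-0.04,0.004,0.02,0,0,0,1],[-0.035,0.003,0.03,0,0,0,1],[0,0,0.045,0,0,0,1],[0,0,0.03,0,0,0,1],[0,0,0.02,0,0,0,1],[0,0,0.01,0,0,0,1],[0,0,0,0,0,0,1],[0,0,0,0,0,0,1]]'
```

```text
time_s: 4.0
tcp_pos: [0.5387, -0.3381, 0.1218]
eef_rot: [0.001, 0.707, 0.707, 0.0]
contact_force: [0.3, -0.2, 0.6]
opening: 0.0858
grasp_force: 0.0
```

```bash
python3 -m creep '[[-0.003,-0.001,0.01,0,0,0,1],[0,0,0.008,0,0,0,1],[0,0,0,0,0,0,0.6],[0,0,0,0,0,0,0.2],[0,0,0,0,0,0,0.1],[0,0,0,0,0,0,0.1],[0,0,0,0,0,0,0.1],[0,0,0,0,0,0,0.1],[0,0,0,0,0,0,0.1],[0,0,0,0,0,0,0.1],[0,0,0,0,0,0,0.1]]'
```

```text
time_s: 5.1
tcp_pos: [0.5371, -0.3416, 0.103]
eef_rot: [0.001, 0.707, 0.707, 0.0]
contact_force: [0.0, -0.4, 3.9]
opening: 0.0303
grasp_force: 59.7
```

```bash
python3 -m creep '[[0,0,-0.005,0,0,0,0],[0,0,-0.015,0,0,0,0],[0,0,-0.025,0,0,0,0],[0,0,-0.025,0,0,0,0],[0,0,-0.02,0,0,0,0],[0,0,0,0,0,0,0]]'
python3 - <<'E'
from h import *
ct=camera_info("top");cs=camera_info("side")
print(onz(ct,(289.76,241.77),.004),onz(cs,(307.8,287.9),.004),tri(ct,(289.76,241.77),cs,(307.8,287.9)))
for n,u in dict(A=(195.8,254.3),B=(196.5,281.5),C=(224.3,279.3),D=(200.5,310.5),S=(167.5,257),T=(223,251)).items(): print(n,onz(ct,u,.056))
E
```

```text
time_s: 5.7
tcp_pos: [0.5382, -0.3425, 0.1972]
eef_rot: [0.004, 0.707, 0.707, 0.001]
contact_force: [-0.2, -0.6, -1.6]
opening: 0.0302
grasp_force: 59.5
[0.57517815 0.06821695 0.004     ] [0.57384974 0.07087246 0.004     ] (array([ 5.75282144e-01,  6.84287421e-02, -2.15845289e-04]), np.float64(0.00021406434396914175))
A [0.54705842 0.30085145 0.056     ]
B [0.4791359  0.30003827 0.056     ]
C [0.48296139 0.2304714  0.056     ]
D [0.4068666  0.29105981 0.056     ]
S [0.54202298 0.37188887 0.056     ]
T [0.55365854 0.23258536 0.056     ]
```

```bash
python3 -m creep '[[0.02,0.003,0,0,0,0,0],[0.04,0.004,0,0,0,0,0],[0.04,0.004,0,0,0,0,0],[0.04,0.004,0,0,0,0,0],[0.04,0.004,0,0,0,0,0],[0.04,0.004,0,0,0,0,0],[0.04,0.004,0,0,0,0,0],[0.04,0.004,0,0,0,0,0],[0.04,0.003,0,0,0,0,0],[0.04,0.003,0,0,0,0,0],[0.03,0,0,0,0,0,0],[0,0,0,0,0,0,0]]'
python3 - <<'E'
from h import *
f=grab_frame("wrist");g=grab_frame("side");cv2.imwrite("pics/w2.png",np.hstack([cv2.resize(f,(400,300)),cv2.resize(g[100:400,150:550],(400,300))]))
print(observe()["tcp_pos"])
E
```

```text
time_s: 6.9
tcp_pos: [0.5719, 0.0736, 0.1902]
eef_rot: [-0.002, 0.705, 0.709, -0.001]
contact_force: [-0.1, -0.7, -1.9]
opening: 0.0304
grasp_force: 59.5
[0.57244609 0.06984272 0.19055864]
```

View pics/w2.png

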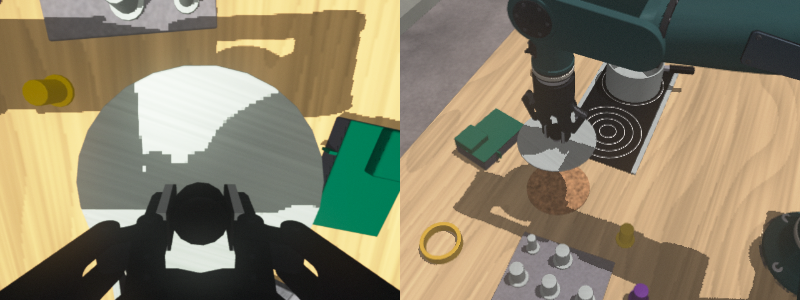

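The lid hangs level in the gripper above the mat, clear of the block. I lower it now.

```bash
python3 -m creep '[[0,0.003,0.02,0,0,0,0],[0,0,0.035,0,0,0,0],[0,0,0.035,0,0,0,0],[0,0,0.035,0,0,0,0],[0,0,0.025,0,0,0,0],[0,0,0.01,0,0,0,0],[0,0,0,0,0,0,0],[0,0,0,0,0,0,0]]'
```

```text
time_s: 7.8
tcp_pos: [0.5777, 0.0681, 0.0335]
eef_rot: [0.001, 0.707, 0.707, 0.001]
contact_force: [0.5, 0.0, -1.8]
opening: 0.0303
grasp_force: 59.5
```

```bash
python3 -m creep '[[0,-0.002,0.008,0,0,0,0],[0,0,0.004,0,0,0,0],[0,0,0.002,0,0,0,0],[0,0,0,0,0,0,0]]'; python3 -m creep '[[0,0,0.002,0,0,0,0],[0,0,0,0,0,0,0]]'
```

```text
time_s: 8.2
tcp_pos: [0.5747, 0.0687, 0.0183]
eef_rot: [-0.0, 0.707, 0.707, 0.0]
contact_force: [-0.5, -0.2, -1.0]
opening: 0.0302
grasp_force: 59.5
time_s: 8.4
tcp_pos: [0.575, 0.0687, 0.018]
eef_rot: [0.0, 0.707, 0.707, 0.0]
contact_force: [-2.9, 0.0, 4.6]
opening: 0.0301
grasp_force: 60.0
```

```bash
python3 -m creep '[[0,0,0,0,0,0,0.5],[0,0,0,0,0,0,0.9],[0,0,0,0,0,0,0.9],[0,0,-0.02,0,0,0,0.9],[0,0,-0.045,0,0,0,0.9],[0,0,-0.045,0,0,0,0.9],[0.02,-0.01,-0.045,0,0,0,0.9],[0.04,-0.02,-0.02,0,0,0,0.9],[0.04,-0.02,-0.02,0,0,0,0.9],[0.04,-0.02,0,0,0,0,0.9],[0.03,-0.01,0,0,0,0,0.9],[0,0,0,0,0,0,0.9]]'
python3 - <<'E'
from h import *
import pickle
print(observe()["tcp_pos"])
c=camera_info("wrist");f=grab_frame("wrist");cv2.imwrite("pics/w3.png",f);pickle.dump(c,open("w3.pkl","wb"))
E
python3 -m creep '[[0.03,-0.01,0,0,0,0,0.9],[0.03,0,0,0,0,0,0.9],[0.02,0,0,0,0,0,0.9],[0,0,0,0,0,0,0.9],[0,0,0,0,0,0,0.9]]'
python3 - <<'E'
from h import *
import pickle
print(observe()["tcp_pos"])
c=camera_info("wrist");f=grab_frame("wrist");cv2.imwrite("pics/w4.png",f);pickle.dump(c,open("w4.pkl","wb"))
a=cv2.imread("pics/w3.png");cv2.imwrite("pics/w34.png",np.hstack([cv2.resize(a,(400,300)),cv2.resize(f,(400,300))]))
E
```

```text
time_s: 9.6
tcp_pos: [0.4932, 0.242, 0.2114]
eef_rot: [-0.001, 0.705, 0.709, 0.001]
contact_force: [0.2, 0.1, 0.3]
opening: 0.0767
grasp_force: 0.0
[0.49321789 0.24201289 0.21144937]
time_s: 10.15
tcp_pos: [0.4853, 0.3173, 0.2106]
eef_rot: [0.0, 0.707, 0.707, -0.001]
contact_force: [-0.8, -0.5, -0.0]
opening: 0.0769
grasp_force: 0.0
[0.48533849 0.31734793 0.21060027]
```

View pics/w34.png

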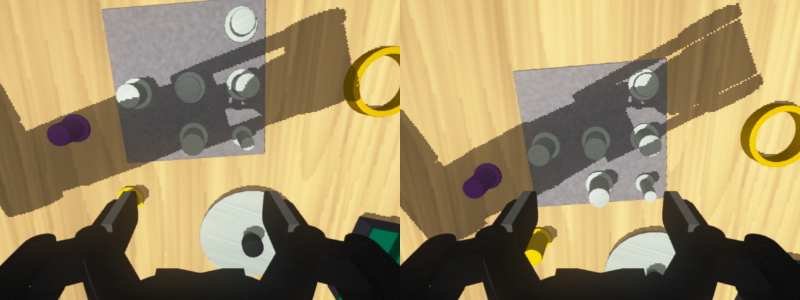

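Left (w3) and right (w4) show the cores partly in the arm's shadow. The lid is flat on the mat, knob up. I'll crop w4 around the cores.

```bash
python3 - <<'E'
from h import *
import pickle
f=cv2.imread("pics/w4.png");c=pickle.load(open("w4.pkl","rb"))
x0,y0,x1,y1=175,90,441,340
k=f[y0:y1,x0:x1].astype(int);d=2*k[...,1]-k[...,0]-k[...,2]
for (x,y) in [(232,240),(315,236),(410,146),(416,222),(318,312),(300,130)]: print((x,y),f[y,x],2*int(f[y,x,1])-int(f[y,x,0])-int(f[y,x,2]))
z=cv2.resize(f[y0:y1,x0:x1],None,fx=2.4,fy=2.4,interpolation=cv2.INTER_CUBIC)
z=np.clip(z.astype(float)**.6*255/255**.6,0,255).astype(np.uint8);cv2.imwrite("pics/w4z.png",z)
for n,P in dict(A=(.547,.301),B=(.479,.300),C=(.483,.2305),D=(.407,.291),S=(.542,.372),T=(.5537,.2326)).items():
    print(n,np.round(proj(c,(*P,.056)),1),np.round(proj(c,(*P,.006)),1))
E
```

```text
(232, 240) [105 113 109] 12
(315, 236) [104 112 107] 13
(410, 146) [ 98 105 102] 10
(416, 222) [125 128 133] -2
(318, 312) [218 228 222] 16
(300, 130) [161 162 169] -6
A [397.8 241.4] [387.4 225.4]
B [312.9 242.6] [313.9 226.5]
C [318.  320.1] [318.3 295.2]
D [224.  253.2] [236.7 235.8]
S [396.7 150.6] [385.9 146.5]
T [400.9 318. ] [390.7 293.2]
```

View pics/w4z.png

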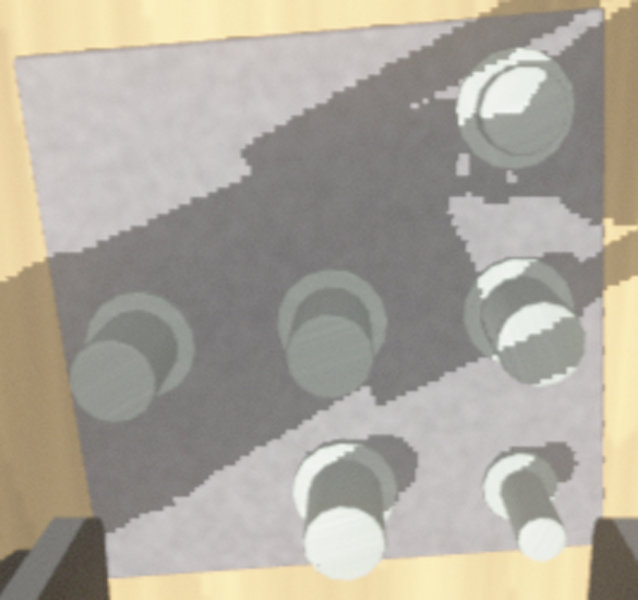

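The zoomed crop gives full-size tops at about A(542,343), B(330,355), C(344,543) and D(113,381), with foot centres at about A(520,312), B(332,324), C(345,492) and D(140,346). The short core is at (526,107) and the thin one at (541,538).

```bash
python3 - <<'E'
from h import *
import pickle
c=pickle.load(open("w4.pkl","rb"));ct=camera_info("top")
tp=dict(A=(195.8,254.3),B=(196.5,281.5),C=(224.3,279.3),D=(200.5,310.5))
for n,t,b in [("A",(542,343),(520,312)),("B",(330,355),(332,324)),("C",(344,543),(345,492)),("D",(113,381),(140,346))]:
    t=np.array(t)/2.4+[175,90];b=np.array(b)/2.4+[175,90]
    print(n,np.round(onz(c,t,.056),4)[:2],np.round(onz(c,b,.012),4)[:2],np.round(tri(c,t,ct,tp[n])[0],3))
E
```

```text
A [0.549 0.308] [0.5495 0.3077] [0.549 0.304 0.045]
B [0.4787 0.3039] [0.4786 0.303 ] [0.479 0.302 0.049]
C [0.4833 0.2342] [0.4835 0.2335] [0.483 0.231 0.051]
D [0.4057 0.2948] [0.4054 0.2943] [0.405 0.293 0.051]
```

```bash
python3 -m creep '[[-0.015,-0.006,0.02,0,0,0,0.6],[0,0,0.04,0,0,0,0.6],[0,0,0.04,0,0,0,0.6],[0,0,0.035,0,0,0,0.6],[0,0,0.015,0,0,0,0.6],[0,0,0,0,0,0,0.6],[0,0,0,0,0,0,0.6]]'
```

```text
time_s: 10.9
tcp_pos: [0.48, 0.3034, 0.0627]
eef_rot: [0.0, 0.707, 0.707, 0.001]
contact_force: [1.0, 0.2, 0.6]
opening: 0.051
grasp_force: 0.0
```

```bash
python3 -m creep '[[0,-0.001,0.02,0,0,0,0.6],[0,0,0.014,0,0,0,0.6],[0,0,0.003,0,0,0,0.6],[0,0,0,0,0,0,0.1],[0,0,0,0,0,0,0],[0,0,0,0,0,0,0],[0,0,0,0,0,0,0],[0,0,0,0,0,0,0]]'; python3 -m creep '[[0,0,-0.01,0,0,0,0],[0,0,-0.025,0,0,0,0],[0,0,-0.04,0,0,0,0],[0,0,-0.04,0,0,0,0],[0,0,-0.025,0,0,0,0],[0,0,-0.01,0,0,0,0],[0,0,0,0,0,0,0]]'
```

```text
time_s: 11.7
tcp_pos: [0.4785, 0.3039, 0.0251]
eef_rot: [0.0, 0.707, 0.707, 0.001]
contact_force: [0.3, 0.1, 3.5]
opening: 0.0287
grasp_force: 44.4
time_s: 12.4
tcp_pos: [0.4784, 0.3038, 0.1759]
eef_rot: [0.0, 0.707, 0.707, 0.002]
contact_force: [-0.5, 0.4, -0.1]
opening: 0.029
grasp_force: 59.3
```

```bash
python3 -m creep '[[-0.02,0.002,0,0,0,0,0],[-0.045,0.005,0,0,0,0,0],[-0.045,0.005,0,0,0,0,0],[-0.045,0.005,0,0,0,0,0],[-0.045,0.005,0,0,0,0,0],[-0.045,0.005,0,0,0,0,0],[-0.045,0.005,0,0,0,0,0],[-0.045,0.005,0,0,0,0,0],[-0.045,0.005,0,0,0,0,0],[-0.045,0.005,0,0,0,0,0],[-0.045,0.005,0,0,0,0,0],[-0.045,0.003,0,0,0,0,0]]'; python3 -m creep '[[-0.045,0.004,0,0,0,0,0],[-0.045,0,0,0,0,0,0],[-0.045,0,0,0,0,0,0],[-0.03,0,0,0,0,0,0],[-0.01,0,0,0,0,0,0],[0,0,0,0,0,0,0],[0,0,0,0,0,0,0]]'
python3 - <<'E'
from h import *
import pickle
print(observe()["tcp_pos"],observe()["opening"])
c=camera_info("wrist");f=grab_frame("wrist");cv2.imwrite("pics/w5.png",f);pickle.dump(c,open("w5.pkl","wb"))
g=grab_frame("top");cv2.imwrite("pics/top5.png",g)
E
```

```text
time_s: 13.6
tcp_pos: [0.5315, -0.2127, 0.1708]
eef_rot: [-0.003, 0.707, 0.707, -0.001]
contact_force: [0.2, 0.4, -0.8]
opening: 0.0285
grasp_force: 59.3
time_s: 14.3
tcp_pos: [0.5366, -0.3849, 0.1724]
eef_rot: [-0.002, 0.707, 0.707, 0.0]
contact_force: [0.2, 0.2, -0.1]
opening: 0.0284
grasp_force: 59.3
[ 0.53655017 -0.3849315   0.17241814] 0.02841224859815071
```

View pics/w5.png

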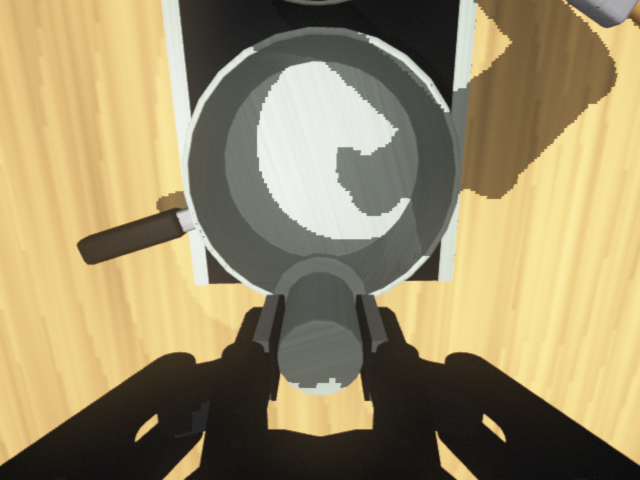

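The pot rim is seen at x 186–459 with its top at y 27, still in place. The core is held upright at (320,350), over the near side of the pot. I lower it.

```bash
python3 - <<'E'
from p1 import *
c=pickle.load(open("w5.pkl","rb"))
P=[onz(c,p,.096)[:2] for p in [(186,170),(459,170),(322,27),(225,72),(420,72),(212,240)]]
print(fitc(P))
E
python3 -m creep '[[0,0,0.02,0,0,0,0],[0,0,0.035,0,0,0,0],[0,0,0.035,0,0,0,0],[0,0,0.02,0,0,0,0],[0,0,0.014,0,0,0,0],[0,0,0.01,0,0,0,0],[0,0,0.004,0,0,0,0],[0,0,0,0,0,0,0],[0,0,0,0,0,0,0]]'
```

```text
(array([ 0.53727182, -0.33963059]), np.float64(0.07564778946859582))
time_s: 15.3
tcp_pos: [0.5374, -0.3866, 0.0371]
eef_rot: [0.001, 0.707, 0.707, 0.0]
contact_force: [0.4, 3.0, -0.9]
opening: 0.0285
grasp_force: 61.1
```

```bash
python3 -m creep '[[0.004,0,0,0,0,0,0],[0,0,0,0,0,0,0],[0,0,0,0,0,0,0]]'; python3 -m creep '[[0,0,0.004,0,0,0,0],[0,0,0.002,0,0,0,0],[0,0,0,0,0,0,0],[0,0,0,0,0,0,0]]'
```

```text
time_s: 15.6
tcp_pos: [0.537, -0.383, 0.0367]
eef_rot: [0.001, 0.707, 0.707, -0.0]
contact_force: [0.4, -1.0, -0.5]
opening: 0.0287
grasp_force: 60.9
time_s: 16.0
tcp_pos: [0.5368, -0.3828, 0.0302]
eef_rot: [0.0, 0.707, 0.707, -0.0]
contact_force: [0.0, -0.1, 0.0]
opening: 0.0286
grasp_force: 61.2
```

```bash
python3 -m creep '[[0,0,0.001,0,0,0,0],[0,0,0,0,0,0,0.45],[0,0,0,0,0,0,0.5],[0,0,0,0,0,0,0.5],[0,0,-0.02,0,0,0,0.5],[0,0,-0.04,0,0,0,0.5],[0,0,-0.04,0,0,0,0.5],[0,0,-0.04,0,0,0,0.6],[0.02,-0.004,-0.01,0,0,0,0.6],[0.045,-0.005,0,0,0,0,0.6],[0.045,-0.005,0,0,0,0,0.6],[0.045,-0.005,0,0,0,0,0.6]]'; python3 -m creep '[[0.046,-0.005,0,0,0,0,0.6],[0.046,-0.005,0,0,0,0,0.6],[0.046,-0.005,0,0,0,0,0.6],[0.046,-0.005,0,0,0,0,0.6],[0.046,-0.005,0,0,0,0,0.6],[0.046,-0.005,0,0,0,0,0.6],[0.046,-0.005,0,0,0,0,0.6],[0.046,0,0,0,0,0,0.6],[0.046,0,0,0,0,0,0.6],[0.03,0,0,0,0,0,0.6],[0.015,0,0,0,0,0,0.6],[0,0,0,0,0,0,0.6]]'
python3 - <<'E'
from h import *
import pickle
print(observe()["tcp_pos"])
c=camera_info("wrist");f=grab_frame("wrist");cv2.imwrite("pics/w6.png",f);pickle.dump(c,open("w6.pkl","wb"))
E
```

```text
time_s: 17.2
tcp_pos: [0.5176, -0.2269, 0.1789]
eef_rot: [0.001, 0.708, 0.707, -0.0]
contact_force: [1.5, -0.6, 0.2]
opening: 0.0512
grasp_force: 0.0
time_s: 18.4
tcp_pos: [0.4829, 0.2325, 0.1787]
eef_rot: [0.0, 0.706, 0.708, -0.0]
contact_force: [-1.0, -0.0, -0.4]
opening: 0.0513
grasp_force: 0.0
[0.48293465 0.23251324 0.17874042]
```

View pics/w6.png

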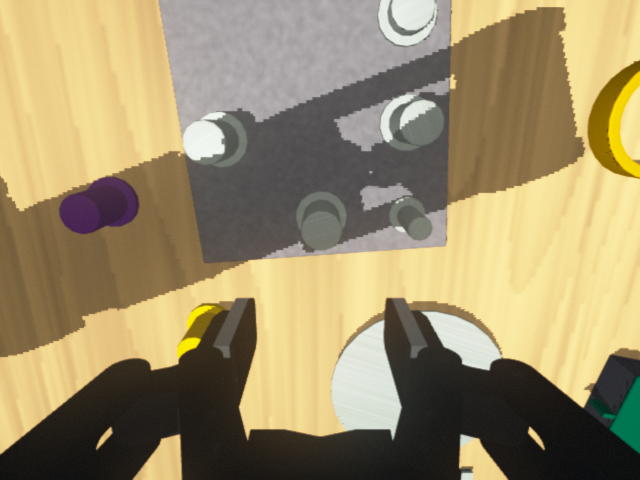

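C's top is at (321,228), D's at (205,141) and A's at (422,121). The lid is still on the mat, and the short and thin cores have not moved.

```bash
python3 - <<'E'
from h import *
import pickle
c=pickle.load(open("w6.pkl","rb"))
for n,u in dict(C=(321,229),D=(205,141),A=(422,121)).items(): print(n,onz(c,u,.056)[:2])
for n,u in dict(C=(321,217),D=(219,138),A=(406,123)).items(): print(n,"foot",onz(c,u,.012)[:2])
E
python3 -m creep '[[0,0,0.02,0,0,0,0.6],[0,0,0.04,0,0,0,0.6],[0,0,0.035,0,0,0,0.6],[0,0,0.015,0,0,0,0.6],[0,0,0,0,0,0,0.6],[0,0,0,0,0,0,0.6]]'
```

```text
C [0.48306093 0.23528838]
D [0.40593332 0.29546878]
A [0.5487368  0.30858246]
C foot [0.48319967 0.23345723]
D foot [0.40431066 0.29571339]
A foot [0.54771874 0.30722991]
time_s: 19.05
tcp_pos: [0.4835, 0.2301, 0.0696]
eef_rot: [0.0, 0.708, 0.706, 0.0]
contact_force: [-0.5, -0.9, 0.5]
opening: 0.0511
grasp_force: 0.0
```

```bash
python3 -m creep '[[0.004,0,0.02,0,0,0,0.6],[0,0,0.017,0,0,0,0.6],[0,0,0.007,0,0,0,0.6],[0,0,0,0,0,0,0.1],[0,0,0,0,0,0,0],[0,0,0,0,0,0,0],[0,0,0,0,0,0,0],[0,0,0,0,0,0,0]]'; python3 -m creep '[[0,0,-0.01,0,0,0,0],[0,0,-0.025,0,0,0,0],[0,0,-0.04,0,0,0,0],[0,0,-0.04,0,0,0,0],[0,0,-0.025,0,0,0,0],[-0.02,0.002,-0.01,0,0,0,0],[-0.045,0.007,0,0,0,0,0],[-0.045,0.007,0,0,0,0,0],[-0.045,0.007,0,0,0,0,0],[-0.045,0.007,0,0,0,0,0],[-0.045,0.007,0,0,0,0,0],[-0.045,0.007,0,0,0,0,0]]';python3 -m creep '[[-0.045,0.007,0,0,0,0,0],[-0.045,0.007,0,0,0,0,0],[-0.045,0.007,0,0,0,0,0],[-0.045,0.007,0,0,0,0,0],[-0.045,0.007,0,0,0,0,0],[-0.04,0.005,0,0,0,0,0],[-0.02,0,0,0,0,0,0],[0,0,0,0,0,0,0],[0,0,0,0,0,0,0]]'
```

```text
time_s: 19.85
tcp_pos: [0.4838, 0.2358, 0.0265]
eef_rot: [0.001, 0.707, 0.707, 0.001]
contact_force: [-0.4, -0.9, 3.7]
opening: 0.0286
grasp_force: 59.3
time_s: 21.05
tcp_pos: [0.5265, -0.0561, 0.1754]
eef_rot: [-0.0, 0.707, 0.707, 0.0]
contact_force: [1.1, 0.5, -0.4]
opening: 0.028
grasp_force: 59.2
time_s: 21.95
tcp_pos: [0.5666, -0.3387, 0.1748]
eef_rot: [-0.001, 0.707, 0.707, 0.0]
contact_force: [-0.5, 0.6, -1.0]
opening: 0.0282
grasp_force: 59.3
```

```bash
python3 -m creep '[[0,0,0.02,0,0,0,0],[0,0,0.035,0,0,0,0],[0,0,0.035,0,0,0,0],[0,0,0.02,0,0,0,0],[0,0,0.014,0,0,0,0],[0,0,0.01,0,0,0,0],[0,0,0.004,0,0,0,0],[0,0,0,0,0,0,0],[0,0,0,0,0,0,0]]'; python3 -m creep '[[0,0,0.003,0,0,0,0],[0,0,0.001,0,0,0,0],[0,0,0,0,0,0,0]]'
```

```text
time_s: 22.85
tcp_pos: [0.5678, -0.34, 0.0408]
eef_rot: [0.003, 0.707, 0.707, -0.0]
contact_force: [-3.7, -1.9, 2.4]
opening: 0.0284
grasp_force: 60.7
time_s: 23.15
tcp_pos: [0.5662, -0.3391, 0.0319]
eef_rot: [-0.001, 0.707, 0.707, -0.0]
contact_force: [-2.3, -2.3, -1.1]
opening: 0.0282
grasp_force: 60.6
```

```bash
python3 -m creep '[[0,0,0.001,0,0,0,0],[0,0,0,0,0,0,0],[0,0,0,0,0,0,0]]'; python3 -m creep '[[0,0,0,0,0,0,0.4],[0,0,0,0,0,0,0.45],[0,0,0,0,0,0,0.45],[0,0,0,0,0,0,0.45],[0,0,-0.02,0,0,0,0.45],[0,0,-0.04,0,0,0,0.45],[0,0,-0.04,0,0,0,0.45],[0,0,-0.04,0,0,0,0.6],[0,0,-0.01,0,0,0,0.6],[0,0,0,0,0,0,0.6],[0,0,0,0,0,0,0.6]]'
python3 - <<'E'
from h import *
import pickle
c=camera_info("wrist");f=grab_frame("wrist");cv2.imwrite("pics/w7.png",f);pickle.dump(c,open("w7.pkl","wb"))
E
```

```text
time_s: 23.45
tcp_pos: [0.5663, -0.3392, 0.0316]
eef_rot: [-0.001, 0.707, 0.707, -0.0]
contact_force: [-4.7, -1.1, 2.3]
opening: 0.0288
grasp_force: 61.1
time_s: 24.55
tcp_pos: [0.5666, -0.3385, 0.1799]
eef_rot: [-0.002, 0.707, 0.707, 0.0]
contact_force: [-0.5, -0.2, -0.7]
opening: 0.0516
grasp_force: 0.0
```

View pics/w7.png

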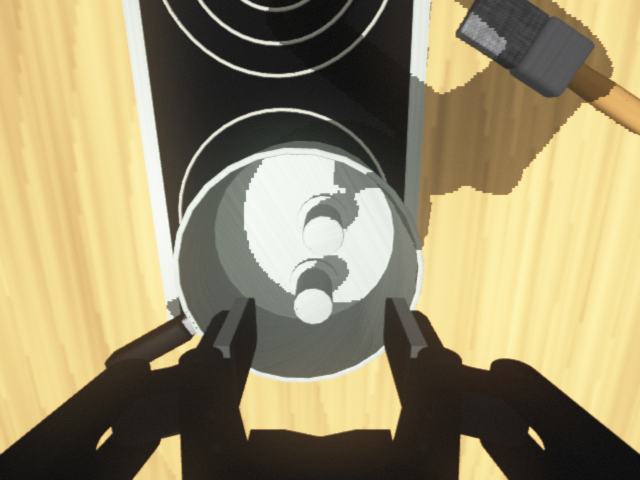

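The pot has been nudged and turned. Its rim runs about x 174–423 and y 149–381, and the handle now reaches (115,358). The two cores stand inside, with tops at (323,236) and (313,306). I'll quantify the shift.

```bash
python3 - <<'E'
from p1 import *
c=pickle.load(open("w7.pkl","rb"))
P=[onz(c,p,.096)[:2] for p in [(174,268),(423,262),(303,149),(303,381),(206,191),(386,182),(390,340)]]
print("pot",fitc(P), np.round([np.linalg.norm(p-fitc(P)[0]) for p in P],4))
pc=fitc(P)[0]
for u in [(323,236),(313,306)]: 
    q=onz(c,u,.061)[:2];print("core",q,q-pc)
a=onz(c,(187,326),.072)[:2];b=onz(c,(115,360),.072)[:2];d=(b-a)/np.linalg.norm(b-a);print("handle",a,b,d,np.degrees(np.arctan2(-d[1],-d[0])),"mid",pc+.128*d)
E
```

```text
pot (array([ 0.55253354, -0.35495614]), np.float64(0.07716134415272975)) [0.0781 0.0777 0.0773 0.078  0.0756 0.0781 0.0754]
core [ 0.56783576 -0.33946901] [0.01530222 0.01548713]
core [ 0.5606155  -0.39362946] [ 0.00808196 -0.03867332]
handle [ 0.46950953 -0.4043574 ] [ 0.41297543 -0.43289993] [-0.89268049 -0.45069007] 26.787966678992337 mid [ 0.43827044 -0.41264447]
```

The pot shifted by about +15 mm in x and −14 mm in y, because the finger linkages are wide (about ±58 mm). From here I keep the closing line tangential and the radius at or below 35 mm. First I re-grip core C at yaw −45°, to make room.

```bash
python3 -m creep '[[0,0,0,0,0,0.131,0.5],[0,0,0,0,0,0.131,0.5],[0,0,0.02,0,0,0.131,0.5],[0,0,0.02,0,0,0.131,0.5],[0,0,0.02,0,0,0.131,0.5],[0,0.001,0,0,0,0.131,0.5],[0,0,0,0,0,0,0.5],[0,0,0,0,0,0,0.5]]'; python3 - <<'E'
from h import *
s=observe();print(s["tcp_pos"],s["joint_pos"])
E
```

```text
time_s: 25.4
tcp_pos: [0.5671, -0.3396, 0.1203]
eef_rot: [-0.001, 0.923, 0.384, -0.001]
contact_force: [1.4, -0.4, -0.1]
opening: 0.0426
grasp_force: 0.0
[ 0.56709781 -0.33958959  0.12027345] [-6.25447813e-01  3.76829413e-01  1.24289558e+00  3.31834881e-04
  1.52474357e+00  1.57767515e-01]
```

```bash
python3 -m creep '[[0,0,0.02,0,0,0,0.5],[0,0,0.03,0,0,0,0.5],[0,0,0.02,0,0,0,0.5],[0,0,0.01,0,0,0,0.5],[0,0,0.004,0,0,0,0.5],[0,0,0,0,0,0,0.5],[0,0,0,0,0,0,0.5]]';python3 -m creep '[[0,0,0,0,0,0,0.1],[0,0,0,0,0,0,0],[0,0,0,0,0,0,0],[0,0,0,0,0,0,0],[0,0,0,0,0,0,0]]'
```

```text
time_s: 26.1
tcp_pos: [0.5685, -0.3407, 0.0397]
eef_rot: [0.001, 0.924, 0.383, 0.001]
contact_force: [-0.1, -0.4, -0.4]
opening: 0.0427
grasp_force: 0.0
time_s: 26.6
tcp_pos: [0.5686, -0.3408, 0.0401]
eef_rot: [0.002, 0.924, 0.382, 0.001]
contact_force: [-0.6, -0.4, 5.9]
opening: 0.0283
grasp_force: 59.8
```

```bash
python3 -m creep '[[0,0,-0.02,0,0,0,0],[0,0,-0.03,0,0,0,0],[0,0,-0.02,0,0,0.1,0],[0,0,0,0,0,0.137,0],[0,0,0,0,0,0.137,0],[0,0,0,0,0,0.137,0],[0,0,0,0,0,0.137,0],[0,0,0,0,0,0.137,0],[0.018,0.012,0,0,0,0,0],[0,0,0,0,0,0,0],[0,0,0,0,0,0,0]]'
```

```text
time_s: 27.7
tcp_pos: [0.5851, -0.3518, 0.107]
eef_rot: [-0.001, 1.0, 0.0, -0.001]
contact_force: [-0.4, -0.2, -0.9]
opening: 0.0281
grasp_force: 59.4
```

Lower it to TCP z of about 0.041.

```bash
python3 -m creep '[[0,0,0.02,0,0,0,0],[0,0,0.025,0,0,0,0],[0,0,0.01,0,0,0,0],[0,0,0.004,0,0,0,0],[0,0,0.004,0,0,0,0],[0,0,0,0,0,0,0],[0,0,0,0,0,0,0]]'
```

```text
time_s: 28.4
tcp_pos: [0.5862, -0.3525, 0.0463]
eef_rot: [0.001, 1.0, -0.0, 0.001]
contact_force: [-0.1, 0.8, -0.6]
opening: 0.0282
grasp_force: 59.4
```

```bash
python3 -m creep '[[0,0,0.004,0,0,0,0],[0,0,0.002,0,0,0,0],[0,0,0,0,0,0,0],[0,0,0,0,0,0,0.4],[0,0,0,0,0,0,0.5],[0,0,0,0,0,0,0.5],[0,0,-0.02,0,0,0,0.5],[0,0,-0.04,0,0,0,0.5],[0,0,-0.04,0,0,0,0.6],[0,0,-0.04,0,0,0,0.6],[0,0,0,0,0,0,0.6],[0,0,0,0,0,0,0.6]]'
python3 - <<'E'
from h import *
import pickle
c=camera_info("wrist");f=grab_frame("wrist");cv2.imwrite("pics/w8.png",f);pickle.dump(c,open("w8.pkl","wb"))
g=grab_frame("top");cv2.imwrite("pics/top8.png",g)
cv2.imwrite("pics/w8c.png",np.hstack([cv2.resize(f,(480,360)),cv2.resize(g[200:330,145:275],(260,260))[:, :].copy() if 0 else cv2.copyMakeBorder(cv2.resize(g[225:335,150:270],(320,293)),0,67,0,0,cv2.BORDER_CONSTANT)]))
E
```

```text
time_s: 29.6
tcp_pos: [0.5862, -0.3526, 0.1809]
eef_rot: [0.001, 1.0, -0.0, 0.001]
contact_force: [-0.7, -0.7, -1.3]
opening: 0.0509
grasp_force: 0.0
```

View pics/w8c.png

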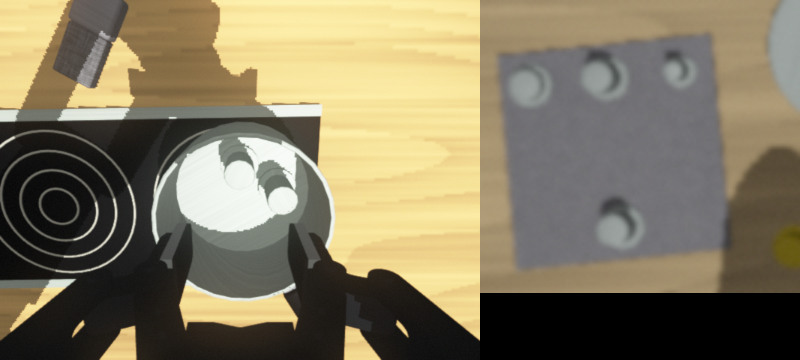

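In this view (×1.333 for px) the pot rim runs x 153–335 and y 123–298. The core tops are at (238,174) and (281,201). The board still holds two full-size cores, with the short and the thin unchanged.

```bash
python3 - <<'E'
from p1 import *
c=pickle.load(open("w8.pkl","rb"));s=4/3
f=cv2.imread("pics/w8.png")
P=[onz(c,np.array(p)*s,.096)[:2] for p in [(153,213),(335,215),(182,147),(243,297),(315,160),(190,272)]]
pc,R=fitc(P);print("pot",pc,R,np.round([np.linalg.norm(p-pc) for p in P],4))
for u in [(238,174),(281,201)]: 
    q=onz(c,np.array(u)*s,.061)[:2];print("core",q,q-pc)
ct=camera_info("top")
for u in [(604,76),(619,227)]:
    p=(np.array(u)-[480,0])*[120/320,110/293]+[150,225];print(p,onz(ct,p,.056)[:2])
E
```

```text
pot [ 0.55814095 -0.35657141] 0.07682533487440209 [0.0775 0.0769 0.0785 0.0801 0.0754 0.0723]
core [ 0.58709453 -0.35096507] [0.02895358 0.00560634]
core [ 0.56007758 -0.39239748] [ 0.00193663 -0.03582606]
[196.5        253.53242321] [0.54893587 0.29907055]
[202.125    310.221843] [0.40746167 0.28699703]
```

```bash
python3 -m creep '[[-0.005,-0.02,0,0,0,0,0.6],[-0.012,-0.044,0,0,0,0,0.6],[-0.012,-0.044,0,0,0,0,0.6],[-0.012,-0.044,0,0,0,0,0.6],[-0.012,-0.044,0,0,0,0,0.6],[-0.012,-0.044,0,0,0,0,0.6],[-0.012,-0.044,0,0,0,0,0.6],[-0.012,-0.044,0,0,0,0,0.6],[-0.012,-0.044,0,0,0,0,0.6],[-0.012,-0.044,0,0,0,0,0.6],[-0.012,-0.044,0,0,0,0,0.6],[-0.012,-0.044,0,0,0,0,0.6]]'; python3 -m creep '[[-0.012,-0.044,0,0,0,0,0.6],[-0.012,-0.044,0,0,0,0,0.6],[-0.012,-0.038,0,0,0,0,0.6],[-0.008,-0.016,0,0,0,0,0.6],[0,0,0.03,0,0,0,0.6],[0,0,0.04,0,0,0,0.6],[0,0,0.03,0,0,0,0.6],[0,0,0,0,0,0,0.6],[0,0,0,0,0,0,0.6]]'
```

```text
time_s: 30.9
tcp_pos: [0.4467, 0.1533, 0.1767]
eef_rot: [0.0, 1.0, -0.0, -0.002]
contact_force: [-0.1, -0.1, 0.9]
opening: 0.0513
grasp_force: 0.0
time_s: 31.8
tcp_pos: [0.4037, 0.2934, 0.0777]
eef_rot: [0.001, 1.0, -0.0, -0.002]
contact_force: [0.7, 1.4, 1.6]
opening: 0.0512
grasp_force: 0.0
```

```bash
python3 -m creep '[[0.001,0,0.025,0,0,0,0.6],[0,0,0.018,0,0,0,0.6],[0,0,0.005,0,0,0,0.6],[0,0,0,0,0,0,0.6],[0,0,0,0,0,0,0.1],[0,0,0,0,0,0,0],[0,0,0,0,0,0,0],[0,0,0,0,0,0,0],[0,0,0,0,0,0,0]]'; python3 -m creep '[[0,0,-0.01,0,0,0,0],[0,0,-0.025,0,0,0,0],[0,0,-0.04,0,0,0,0],[0,0,-0.04,0,0,0,0],[0,0,-0.03,0,0,0,0],[0,0,0,0,0,0,0]]'
```

```text
time_s: 32.7
tcp_pos: [0.4072, 0.2948, 0.0333]
eef_rot: [-0.001, 1.0, -0.0, 0.002]
contact_force: [-0.4, 0.3, 5.0]
opening: 0.028
grasp_force: 59.7
time_s: 33.3
tcp_pos: [0.4081, 0.2953, 0.1823]
eef_rot: [-0.003, 1.0, -0.0, 0.005]
contact_force: [-0.3, 0.4, -1.2]
opening: 0.0278
grasp_force: 59.3
```

```bash
python3 -m creep '[[0.003,0.02,0,0,0,0,0],[0.008,0.044,0,0,0,0,0],[0.008,0.044,0,0,0,0,0],[0.008,0.044,0,0,0,0,0],[0.008,0.044,0,0,0,0,0],[0.008,0.044,0,0,0,0,0],[0.008,0.044,0,0,0,0,0],[0.008,0.044,0,0,0,0,0],[0.008,0.044,0,0,0,0,0],[0.008,0.044,0,0,0,0,0],[0.008,0.044,0,0,0,0,0],[0.008,0.044,0,0,0,0,0]]'; python3 -m creep '[[0.008,0.044,0,0,0,0,0],[0.008,0.044,0,0,0,0,0],[0.006,0.04,0,0,0,0,0],[0,0.018,0,0,0,0,0],[0,0,0.03,0,0,0,0],[0,0,0.02,0,0,0,0],[0,0,0,0,0,0,0],[0,0,0,0,0,0,0]]'
```

```text
time_s: 34.5
tcp_pos: [0.4958, -0.2115, 0.1744]
eef_rot: [-0.001, 1.0, -0.0, -0.001]
contact_force: [0.5, -0.4, -0.4]
opening: 0.0282
grasp_force: 59.5
time_s: 35.3
tcp_pos: [0.5181, -0.3552, 0.1252]
eef_rot: [-0.001, 1.0, 0.0, -0.001]
contact_force: [-0.1, 0.2, -0.3]
opening: 0.0281
grasp_force: 59.5
```

```bash
python3 -m creep '[[0.003,0,0.02,0,0,0,0],[0,0,0.025,0,0,0,0],[0,0,0.015,0,0,0,0],[0,0,0.01,0,0,0,0],[0,0,0.006,0,0,0,0],[0,0,0,0,0,0,0],[0,0,0,0,0,0,0]]'; python3 -m creep '[[0,0,0.005,0,0,0,0],[0,0,0.003,0,0,0,0],[0,0,0,0,0,0,0],[0,0,0,0,0,0,0]]'
```

```text
time_s: 36.0
tcp_pos: [0.5221, -0.3565, 0.0511]
eef_rot: [0.0, 1.0, -0.0, 0.001]
contact_force: [-0.0, 0.1, -0.1]
opening: 0.0285
grasp_force: 59.5
time_s: 36.4
tcp_pos: [0.5215, -0.3561, 0.0419]
eef_rot: [-0.0, 1.0, -0.0, -0.0]
contact_force: [-1.1, 0.6, -0.0]
opening: 0.0279
grasp_force: 59.5
```

Nearly seated, so I go down another 3 mm, release and retreat.

```bash
python3 -m creep '[[0,0,0.003,0,0,0,0],[0,0,0.001,0,0,0,0],[0,0,0,0,0,0,0],[0,0,0,0,0,0,0.4],[0,0,0,0,0,0,0.45],[0,0,0,0,0,0,0.45],[0,0,-0.02,0,0,0,0.45],[0,0,-0.04,0,0,0,0.45],[0,0,-0.04,0,0,0,0.6],[0,0,-0.04,0,0,0,0.6],[0,0,0,0,0,0,0.6],[0,0,0,0,0,0,0.6]]'
python3 - <<'E'
from h import *
import pickle
c=camera_info("wrist");f=grab_frame("wrist");cv2.imwrite("pics/w9.png",f);pickle.dump(c,open("w9.pkl","wb"))
g=grab_frame("top");cv2.imwrite("pics/top9.png",g)
cv2.imwrite("pics/w9c.png",np.hstack([cv2.resize(f,(480,360)),cv2.copyMakeBorder(cv2.resize(g[225:335,150:270],(320,293)),0,67,0,0,cv2.BORDER_CONSTANT)]))
E
```

```text
time_s: 37.6
tcp_pos: [0.5222, -0.3566, 0.1799]
eef_rot: [0.001, 1.0, -0.0, 0.001]
contact_force: [0.0, -0.7, -1.5]
opening: 0.0512
grasp_force: 0.0
```

View pics/w9c.png

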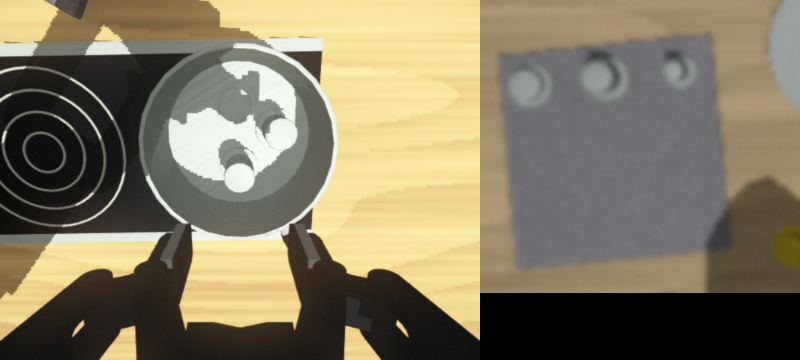

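All three cores stand in the pot, with tops at (235,103), (283,131) and (240,177). The rim runs x 139–338 and y 43–237, and core A is unmoved on the board at crop (604,76).

```bash
python3 - <<'E'
from p1 import *
c=pickle.load(open("w9.pkl","rb"));s=4/3
P=[onz(c,np.array(p)*s,.096)[:2] for p in [(139,140),(338,143),(238,43),(240,237),(165,75),(314,82)]]
pc,R=fitc(P);print("pot",pc,R,np.round([np.linalg.norm(p-pc) for p in P],4))
for u in [(235,103),(283,131),(240,177)]: 
    q=onz(c,np.array(u)*s,.061)[:2];print("core",q,q-pc)
E
```

```text
pot [ 0.55280986 -0.35518671] 0.07705479547091061 [0.0776 0.0786 0.077  0.0763 0.0771 0.0757]
core [ 0.58740689 -0.35249449] [0.03459703 0.00269222]
core [ 0.56324477 -0.39529829] [ 0.01043491 -0.04011158]
core [ 0.52046901 -0.35689058] [-0.03234085 -0.00170387]
```

```bash
python3 -m creep '[[0,0,0,0,0,-0.143,0.6],[0,0,0,0,0,-0.143,0.6],[0,0,0,0,0,-0.143,0.6],[0,0,0,0,0,-0.143,0.6],[0,0,0,0,0,-0.143,0.6],[0,0,0,0,0,-0.143,0.6],[0,0,0,0,0,-0.143,0.6],[0,0,0,0,0,-0.143,0.6],[0,0,0,0,0,-0.143,0.6],[0,0,0,0,0,-0.143,0.6],[0,0,0,0,0,-0.141,0.6]]'; python3 -m creep '[[0.02,0,0,0,0,0,0.6],[0.046,0.002,0,0,0,0,0.6],[0.046,0.002,0,0,0,0,0.6],[0.046,0.002,0,0,0,0,0.6],[0.046,0.002,0,0,0,0,0.6],[0.046,0.002,0,0,0,0,0.6],[0.046,0.002,0,0,0,0,0.6],[0.046,0.002,0,0,0,0,0.6],[0.046,0.002,0,0,0,0,0.6],[0.046,0.002,0,0,0,0,0.6],[0.046,0.002,0,0,0,0,0.6],[0.046,0.002,0,0,0,0,0.6]]'; python3 -m creep '[[0.046,0.002,0,0,0,0,0.6],[0.046,0.002,0,0,0,0,0.6],[0.03,0,0,0,0,0,0.6],[0.015,0,0,0,0,0,0.6],[0,0,0.03,0,0,0,0.6],[0,0,0.04,0,0,0,0.6],[0,0,0.03,0,0,0,0.6],[0,0,0,0,0,0,0.6],[0,0,0,0,0,0,0.6]]'
python3 - <<'E'
from h import *
import pickle
print(observe()["tcp_pos"])
g=grab_frame("top");cv2.imwrite("pics/top10.png",g)
E
```

```text
time_s: 38.8
tcp_pos: [0.5207, -0.3553, 0.175]
eef_rot: [-0.003, 0.705, 0.709, -0.0]
contact_force: [-0.3, 0.8, 0.3]
opening: 0.0513
grasp_force: 0.0
time_s: 40.0
tcp_pos: [0.5422, 0.1716, 0.1755]
eef_rot: [-0.001, 0.707, 0.707, -0.002]
contact_force: [1.4, -0.3, -1.0]
opening: 0.0512
grasp_force: 0.0
time_s: 40.9
tcp_pos: [0.5471, 0.3059, 0.0771]
eef_rot: [-0.0, 0.707, 0.707, -0.001]
contact_force: [-0.1, 0.5, 0.1]
opening: 0.0513
grasp_force: 0.0
[0.54714173 0.30586434 0.07711273]
```

```bash
python3 -m creep '[[0,0.001,0.025,0,0,0,0.6],[0,0,0.018,0,0,0,0.6],[0,0,0.005,0,0,0,0.6],[0,0,0,0,0,0,0.6],[0,0,0,0,0,0,0.1],[0,0,0,0,0,0,0],[0,0,0,0,0,0,0],[0,0,0,0,0,0,0],[0,0,0,0,0,0,0]]'; python3 -m creep '[[0,0,-0.01,0,0,0,0],[0,0,-0.025,0,0,0,0],[0,0,-0.04,0,0,0,0],[0,0,-0.04,0,0,0,0],[0,0,-0.03,0,0,0,0],[0,0,0,0,0,0,0]]'
```

```text
time_s: 41.85
tcp_pos: [0.5502, 0.3076, 0.0327]
eef_rot: [0.001, 0.707, 0.707, 0.002]
contact_force: [1.0, 0.4, 5.9]
opening: 0.0283
grasp_force: 59.9
time_s: 42.45
tcp_pos: [0.551, 0.3081, 0.1823]
eef_rot: [0.002, 0.707, 0.707, 0.006]
contact_force: [0.1, 0.5, -0.1]
opening: 0.0283
grasp_force: 59.4
```

```bash
python3 -m creep '[[-0.02,0,0,0,0,0,0],[-0.045,0,0,0,0,0,0],[-0.045,0,0,0,0,0,0],[-0.045,0,0,0,0,0,0],[-0.045,0,0,0,0,0,0],[-0.045,0,0,0,0,0,0],[-0.045,0,0,0,0,0,0],[-0.045,0,0,0,0,0,0],[-0.045,0,0,0,0,0,0],[-0.045,0,0,0,0,0,0],[-0.045,0,0,0,0,0,0],[-0.045,0,0,0,0,0,0]]'; python3 -m creep '[[-0.045,0,0,0,0,0,0],[-0.045,0,0,0,0,0,0],[-0.02,0,0,0,0,0,0],[0,0,0.03,0,0,0,0],[0,0,0.02,0,0,0,0],[0,0,0,0,0,0,0],[0,0,0,0,0,0,0]]'
```

```text
time_s: 43.65
tcp_pos: [0.5463, -0.21, 0.1723]
eef_rot: [-0.002, 0.707, 0.707, -0.001]
contact_force: [0.7, -0.0, -1.7]
opening: 0.028
grasp_force: 59.4
time_s: 44.35
tcp_pos: [0.5475, -0.3174, 0.1236]
eef_rot: [-0.002, 0.707, 0.707, -0.0]
contact_force: [-0.4, 0.4, -0.1]
opening: 0.0277
grasp_force: 59.4
```

```bash
python3 -m creep '[[-0.001,0.005,0.02,0,0,0,0],[0,0,0.025,0,0,0,0],[0,0,0.015,0,0,0,0],[0,0,0.01,0,0,0,0],[0,0,0.006,0,0,0,0],[0,0,0,0,0,0,0],[0,0,0,0,0,0,0]]'; python3 -m creep '[[0,0,0.005,0,0,0,0],[0,0,0.003,0,0,0,0],[0,0,0.002,0,0,0,0],[0,0,0,0,0,0,0],[0,0,0,0,0,0,0]]'
```

```text
time_s: 45.05
tcp_pos: [0.5541, -0.3194, 0.0501]
eef_rot: [0.001, 0.707, 0.707, 0.0]
contact_force: [-0.5, -0.1, -0.6]
opening: 0.0284
grasp_force: 59.4
time_s: 45.55
tcp_pos: [0.5536, -0.3191, 0.039]
eef_rot: [-0.0, 0.707, 0.707, 0.0]
contact_force: [1.1, -0.3, -1.4]
opening: 0.0281
grasp_force: 59.4
```

```bash
python3 -m creep '[[0,0,0.001,0,0,0,0],[0,0,0,0,0,0,0],[0,0,0,0,0,0,0.4],[0,0,0,0,0,0,0.45],[0,0,0,0,0,0,0.45],[0,0,-0.02,0,0,0,0.45],[0,0,-0.04,0,0,0,0.45],[0,0,-0.04,0,0,0,0.6],[0,0,-0.04,0,0,0,0.9],[0.02,0,0,0,0,0,0.9],[0,0,0,0,0,0,0.9],[0,0,0,0,0,0,0.9]]'
cat > rim.py <<'E'
from p1 import *
def rim(c,f,c0,z=.096,r=.079,tol=.009,excl=400):
    e=cv2.Canny(cv2.GaussianBlur(f,(3,3),0),40,120);e[excl:]=0
    p=np.argwhere(e)[:,::-1];W=np.array([onz(c,q,z)[:2] for q in p]);cc=np.array(c0)
    for k in range(25):
        t=max(tol*(1-k/15),.0025);d=np.linalg.norm(W-cc,axis=1);m=abs(d-r)<t
        q=W[m]-cc;n=q/np.linalg.norm(q,axis=1)[:,None]
        cc=cc+np.linalg.lstsq(n,np.linalg.norm(q,axis=1)-r,rcond=None)[0]
    a=np.degrees(np.arctan2(n[:,1],n[:,0]));return cc,m.sum(),np.histogram(a,12,(-180,180))[0]
E
python3 - <<'E'
from rim import *
for k in ("w5","w7","w9"):
    c=pickle.load(open(k+".pkl","rb"));f=cv2.imread(f"pics/{k}.png");c0=(.537,-.34) if k=="w5" else (.553,-.355)
    print(k,rim(c,f,c0))
print(observe()["tcp_pos"])
c=camera_info("wrist");f=grab_frame("wrist");cv2.imwrite("pics/w10.png",f);pickle.dump(c,open("w10.pkl","wb"))
print("w10",rim(c,f,(.553,-.355)))
g=f.max(2)
for u,n in (((.587,-.352),"C"),((.563,-.395),"B"),((.5205,-.357),"D"),((.552,-.320),"A")):
    p=proj(c,(*u,.061));x,y=p.astype(int);print(n,p.round(0),f[y-8:y+9,x-8:x+9].mean((0,1)).round(),f[y-8:y+9,x-8:x+9].std().round(1))
E
```

```text
time_s: 46.75
tcp_pos: [0.553, -0.2985, 0.1766]
eef_rot: [-0.001, 0.707, 0.707, -0.0]
contact_force: [0.4, -0.1, -0.5]
opening: 0.0768
grasp_force: 0.0
w5 (array([ 0.5362257 , -0.34190209]), np.int64(967), array([ 89, 108,  31,  34, 102,  97,   9, 122, 100,  92, 105,  78]))
w7 (array([ 0.5519903 , -0.35506181]), np.int64(838), array([ 69,  29,  57,  60,  51,  57,  42, 101, 105,  99,  97,  71]))
w9 (array([ 0.55189272, -0.35530491]), np.int64(982), array([ 48,  92,  73,  69, 111, 136,  68, 100,  72,  76,  89,  48]))
[ 0.55301916 -0.29850745  0.17662554]
w10 (array([ 0.55164616, -0.35595433]), np.int64(530), array([24, 26,  0,  0, 24, 28, 65, 92, 81, 29, 91, 70]))
C [367. 306.] [230. 237. 231.] 3.4
B [334. 357.] [227. 234. 228.] 3.7
D [277. 312.] [234. 240. 235.] 3.3
A [320. 265.] [236. 242. 237.] 3.2
```

```bash
python3 -m creep '[[0.02,0.002,0,0,0,0,1],[0.045,0.003,0,0,0,0,1],[0.045,0.003,0,0,0,0,1],[0.045,0.003,0,0,0,0,1],[0.045,0.003,0,0,0,0,1],[0.045,0.003,0,0,0,0,1],[0.045,0.003,0,0,0,0,1],[0.045,0.002,0,0,0,0,1],[0.03,0,0.01,0,0,0,1],[0,0,0.04,0,0,0,1],[0,0,0.03,0,0,0,1],[0,0,0,0,0,0,1]]'; python3 -m creep '[[0,0,0.025,0,0,0,1],[0,0,0.02,0,0,0,1],[0,0,0,0,0,0,1],[0,0,0,0,0,0,1]]'
```

```text
time_s: 48.0
tcp_pos: [0.5707, 0.0668, 0.091]
eef_rot: [-0.005, 0.707, 0.707, -0.005]
contact_force: [-1.2, 0.5, -0.4]
opening: 0.0852
grasp_force: 0.0
time_s: 48.4
tcp_pos: [0.576, 0.0659, 0.054]
eef_rot: [0.0, 0.707, 0.707, 0.0]
contact_force: [-0.3, -0.1, 0.4]
opening: 0.0855
grasp_force: 0.0
```

```bash
python3 -m creep '[[0.002,0,0.02,0,0,0,1],[0,0,0.012,0,0,0,1],[0,0,0.003,0,0,0,1],[0,0,0,0,0,0,1],[0,0,0,0,0,0,0.3],[0,0,0,0,0,0,0],[0,0,0,0,0,0,0],[0,0,0,0,0,0,0],[0,0,0,0,0,0,0],[0,0,0,0,0,0,0],[0,0,0,0,0,0,0]]'; python3 -m creep '[[0,0,-0.005,0,0,0,0],[0,0,-0.02,0,0,0,0],[0,0,-0.04,0,0,0,0],[0,0,-0.045,0,0,0,0],[0,0,-0.045,0,0,0,0],[0,0,-0.02,0,0,0,0],[0,0,0,0,0,0,0]]'
```

```text
time_s: 49.5
tcp_pos: [0.5763, 0.0679, 0.0189]
eef_rot: [0.001, 0.707, 0.707, 0.001]
contact_force: [1.2, 0.5, 3.7]
opening: 0.0304
grasp_force: 59.7
time_s: 50.2
tcp_pos: [0.5773, 0.068, 0.1974]
eef_rot: [0.003, 0.707, 0.707, 0.003]
contact_force: [0.2, -0.4, -1.5]
opening: 0.0302
grasp_force: 59.6
```

```bash
python3 -m creep '[[-0.02,-0.002,0,0,0,0,0],[-0.04,-0.003,0,0,0,0,0],[-0.04,-0.003,0,0,0,0,0],[-0.04,-0.003,0,0,0,0,0],[-0.04,-0.003,0,0,0,0,0],[-0.04,-0.003,0,0,0,0,0],[-0.04,-0.003,0,0,0,0,0],[-0.04,-0.003,0,0,0,0,0],[-0.04,-0.002,0,0,0,0,0],[-0.04,0,0,0,0,0,0],[-0.03,0,0,0,0,0,0],[-0.014,0,0,0,0,0,0]]'; python3 -m creep '[[0,0,0.02,0,0,0,0],[0,0,0.01,0,0,0,0],[0,0,0,0,0,0,0],[0,0,0,0,0,0,0]]'
python3 - <<'E'
from rim import *
t=observe()["tcp_pos"];print(t)
c=camera_info("wrist");f=grab_frame("wrist");cv2.imwrite("pics/w11.png",f)
print("lid",rim(c,f,t[:2],z=t[2]-.003,r=.082,excl=350)); 
E
```

```text
time_s: 51.4
tcp_pos: [0.5488, -0.3581, 0.1888]
eef_rot: [-0.003, 0.708, 0.706, -0.001]
contact_force: [0.4, 0.5, -2.0]
opening: 0.03
grasp_force: 59.6
time_s: 51.8
tcp_pos: [0.5505, -0.3548, 0.1622]
eef_rot: [-0.001, 0.707, 0.708, 0.0]
contact_force: [-0.2, 1.0, -1.6]
opening: 0.0303
grasp_force: 59.6
[ 0.55050534 -0.35480254  0.16217819]
lid (array([ 0.54953137, -0.35476166]), np.int64(1027), array([ 53,   0,   0,   0,   0,  43,  95, 153, 217, 184, 187,  95]))
```

```bash
python3 -m creep '[[-0.001,0.002,0.015,0,0,0,0],[0,0,0.02,0,0,0,0],[0,0,0.01,0,0,0,0],[0,0,0.004,0,0,0,0],[0,0,0,0,0,0,0],[0,0,0,0,0,0,0]]'; python3 -m creep '[[0,0,0.004,0,0,0,0],[0,0,0.002,0,0,0,0],[0,0,0,0,0,0,0],[0,0,0,0,0,0,0]]'
```

```text
time_s: 52.45
tcp_pos: [0.553, -0.3574, 0.1149]
eef_rot: [0.001, 0.707, 0.707, 0.0]
contact_force: [0.9, 0.4, -1.4]
opening: 0.0303
grasp_force: 59.6
time_s: 52.85
tcp_pos: [0.5526, -0.3571, 0.1081]
eef_rot: [0.0, 0.707, 0.707, 0.0]
contact_force: [0.1, 0.1, -1.7]
opening: 0.03
grasp_force: 59.6
```

```bash
python3 -m creep '[[0.001,0,0.003,0,0,0,0],[0,0,0.001,0,0,0,0],[0,0,0,0,0,0,0],[0,0,0,0,0,0,0]]'; python3 -m creep '[[0,0,0.001,0,0,0,0],[0,0,0,0,0,0,0]]'
```

```text
time_s: 53.25
tcp_pos: [0.5526, -0.3561, 0.104]
eef_rot: [-0.0, 0.707, 0.707, 0.0]
contact_force: [-0.5, -0.4, -1.8]
opening: 0.0299
grasp_force: 59.8
time_s: 53.45
tcp_pos: [0.5526, -0.3561, 0.1039]
eef_rot: [0.0, 0.707, 0.707, 0.0]
contact_force: [-1.9, 1.3, 3.5]
opening: 0.0303
grasp_force: 60.0
```

The lid seated at the expected height. I release it, retreat and measure the handle.

```bash
python3 -m creep '[[0,0,0,0,0,0,0.5],[0,0,0,0,0,0,0.9],[0,0,0,0,0,0,0.9],[0,0,-0.02,0,0,0,0.9],[0,0,-0.04,0,0,0,0.9],[0,0,-0.045,0,0,0,0.9],[0.04,-0.01,-0.045,0,0,0,0.9],[0.04,-0.02,-0.02,0,0,0,0.9],[0.03,-0.02,0,0,0,0,0.9],[0,0,0,0,0,0,0.9],[0,0,0,0,0,0,0.9]]'
python3 - <<'E'
from rim import *
t=observe()["tcp_pos"];print(t)
c=camera_info("wrist");f=grab_frame("wrist");cv2.imwrite("pics/w12.png",f);pickle.dump(c,open("w12.pkl","wb"))
print("lid",rim(c,f,(.552,-.356),z=.1,r=.082,excl=420))
h=cv2.cvtColor(f,cv2.COLOR_BGR2HSV)
p=proj(c,(.438,-.412,.072));print("handle guess",p)
x,y=p.astype(int);x0,y0,x1,y1=max(x-70,0),max(y-60,0),x+70,min(y+60,480)
m=h[y0:y1,x0:x1,2]<70
for a,s in blobs(m,150): print(a+[x0,y0],s)
cv2.imwrite("pics/w12v.png",np.hstack([cv2.resize(f,(600,450))]))
E
```

```text
time_s: 54.55
tcp_pos: [0.5043, -0.253, 0.2653]
eef_rot: [0.001, 0.707, 0.707, 0.0]
contact_force: [0.7, 0.2, 0.3]
opening: 0.077
grasp_force: 0.0
[ 0.50434187 -0.25299971  0.26530926]
lid (array([ 0.55196996, -0.3554435 ]), np.int64(583), array([39, 58, 44, 47, 33, 19, 44, 69, 56, 53, 67, 54]))
handle guess [254.10523662 365.70449871]
[197.35622711 376.05173993] [   0   28   36   92 2184]
```

View pics/w12v.png

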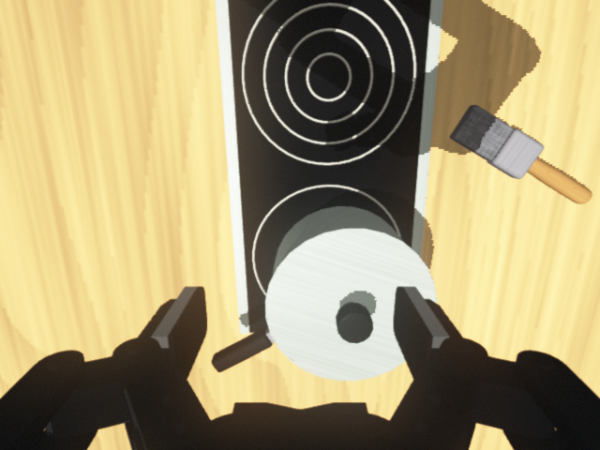

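The lid sits flat and concentric on the pot at (.552,-.355). The handle's black bar runs from (266,343) to (216,363), in 600-wide px.

```bash
python3 - <<'E'
from rim import *
c=pickle.load(open("w12.pkl","rb"));s=64/60
a=onz(c,np.array((266,342))*s,.08)[:2];b=onz(c,np.array((216,362))*s,.08)[:2];d=(b-a)/np.linalg.norm(b-a)
pc=np.array((.552,-.3555));print("len",np.linalg.norm(b-a),"dir",d,np.degrees(np.arctan2(d[1],d[0])),"mid",(a+b)/2,"expected mid",pc+.128*d,"radial",np.linalg.norm((a+b)/2-pc))
r=(a+b)/2-pc;print("radial dir",np.degrees(np.arctan2(r[1],r[0])))
ct=camera_info("top");f=cv2.imread("pics/top9.png");q=proj(ct,(.438,-.413,.072));x,y=q.astype(int);print(q)
m=f[y-15:y+18,x-18:x+18].max(2)<70
for u,st in blobs(m,30): print(u+[x-18,y-15],st,onz(ct,u+[x-18,y-15],.08), tri(c,np.array((241,352))*s,ct,u+[x-18,y-15]))
E
```

```text
len 0.05932875399501926 dir [-0.90867929 -0.41749484] -155.32347293307274 mid [ 0.44169251 -0.41775088] expected mid [ 0.43568905 -0.40893934] radial 0.1266606305321019
radial dir -150.56224467604682
[485.29111242 291.52875177]
[483.99642857 287.33928571] [  2   0  29  26 280] [ 0.44863061 -0.4080207   0.08      ] (array([ 0.44794472, -0.40101412,  0.10351767]), np.float64(0.0033844569115537137))
```

```bash
python3 - <<'E'
from rim import *
c=pickle.load(open("w12.pkl","rb"));c7=pickle.load(open("w7.pkl","rb"))
print(tri(c,np.array((241,352))*64/60,c7,(146,345)))
E
python3 -m creep '[[-0.04,-0.016,0,0,0,0,0.8],[-0.04,-0.016,0,0,0,0,0.8],[-0.04,-0.016,0,0,0,0,0.8],[-0.04,-0.016,0,0,0,0.1,0.8],[0,0,0,0,0,0.14,0.8],[0,0,0,0,0,0.14,0.8],[0,0,0,0,0,0.14,0.8],[0,0,0,0,0,0.14,0.8],[0,0,0,0,0,0.14,0.8],[0,0,0,0,0,0.14,0.8],[0,0,0,0,0,0.142,0.8],[0,0,0,0,0,0,0.8]]'; python3 -m creep '[[0,0,0,0,0,0,0.8],[0,0,0,0,0,0,0.8]]'
```

```text
(array([ 0.44284864, -0.41432656,  0.0829805 ]), np.float64(0.0018843754484500759))
time_s: 55.8
tcp_pos: [0.4404, -0.4147, 0.2636]
eef_rot: [-0.001, 0.97, 0.241, -0.0]
contact_force: [-0.4, 0.7, -0.3]
opening: 0.0684
grasp_force: 0.0
time_s: 56.0
tcp_pos: [0.4404, -0.4139, 0.2643]
eef_rot: [-0.0, 0.97, 0.243, -0.0]
contact_force: [-0.7, -0.2, 0.6]
opening: 0.0681
grasp_force: 0.0
```

```bash
python3 -m creep '[[0,0,0.03,0,0,0,0.8],[0,0,0.045,0,0,0,0.8],[0,0,0.045,0,0,0,0.7],[0,0,0.04,0,0,0,0.7],[0,0,0.02,0,0,0,0.7],[0,0,0.01,0,0,0,0.7],[0,0,0,0,0,0,0.7],[0,0,0,0,0,0,0.7]]'; python3 -m creep '[[0,0,0.012,0,0,0,0.7],[0,0,0.008,0,0,0,0.7],[0,0,0,0,0,0,0.7],[0,0,0,0,0,0,0.7]]'
```

```text
time_s: 56.8
tcp_pos: [0.4412, -0.4142, 0.0765]
eef_rot: [0.001, 0.97, 0.242, 0.001]
contact_force: [-0.4, -0.1, 1.1]
opening: 0.0597
grasp_force: 0.0
time_s: 57.2
tcp_pos: [0.4403, -0.4132, 0.0546]
eef_rot: [-0.0, 0.97, 0.242, -0.0]
contact_force: [1.1, -0.7, -0.7]
opening: 0.0597
grasp_force: 0.0
```

```bash
python3 -m creep '[[0,0,0.002,0,0,0,0.5],[0,0,0,0,0,0,0.2],[0,0,0,0,0,0,0],[0,0,0,0,0,0,0],[0,0,0,0,0,0,0],[0,0,0,0,0,0,0],[0,0,0,0,0,0,0],[0,0,0,0,0,0,0]]'
python3 - <<'E'
from rim import *
s=observe();print(s["tcp_pos"],s["contact_force"],s["wrist_torque"],s["opening"])
f=grab_frame("top");cv2.imwrite("pics/top13.png",f)
ct=camera_info("top");print(rim(ct,f,(.552,-.3555),z=.1,r=.082,excl=480)); print("ref", rim(ct,cv2.imread("pics/top0.png"),(.537,-.341),z=.1,r=.082,excl=480))
E
```

```text
time_s: 58.0
tcp_pos: [0.4408, -0.4141, 0.0538]
eef_rot: [0.001, 0.97, 0.242, 0.0]
contact_force: [-0.8, -3.0, 5.0]
opening: 0.0172
grasp_force: 59.6
[ 0.44075724 -0.4141491   0.05380549] [-0.76368032 -2.98114243  5.01892064] [-0.49075559 -0.03734276 -0.03515303] 0.017204857251049695
(array([ 0.55233218, -0.35370082]), np.int64(197), array([10, 18, 17, 19, 23,  8, 20, 24, 18,  5, 18, 17]))
ref (array([ 0.53711003, -0.34120155]), np.int64(245), array([14, 25, 19, 19, 23, 19, 20, 25, 19, 19, 25, 18]))
```

```bash
python3 -m creep '[[0.002,-0.005,0,0,0,0,0],[0.004,-0.009,0,0,0,0,0],[0.006,-0.014,0,0,0,0,0],[0.006,-0.014,0,0,0,0,0],[0.006,-0.014,0,0,0,0,0],[0.004,-0.009,0,0,0,0,0],[0,0,0,0,0,0,0],[0,0,0,0,0,0,0]]'
python3 - <<'E'
from rim import *
s=observe();print(s["tcp_pos"],s["contact_force"],s["wrist_torque"],s["opening"])
f=grab_frame("top");ct=camera_info("top");print(rim(ct,f,(.546,-.29),z=.1,r=.082,excl=480))
E
```

```text
time_s: 58.85
tcp_pos: [0.435, -0.342, 0.0538]
eef_rot: [-0.0, 0.97, 0.242, 0.001]
contact_force: [-0.4, -0.5, 7.5]
opening: 0.0173
grasp_force: 60.0
[ 0.43500141 -0.3419501   0.05376924] [-0.39803588 -0.52847956  7.49192727] [-0.08638982 -0.01148464 -0.26264289] 0.017299392695268496
(array([ 0.5466335 , -0.28260899]), np.int64(213), array([10, 25, 20, 20, 24, 18, 20, 21, 18,  6, 15, 16]))
```

```bash
python3 -m creep '[[0.003,-0.007,0,0,0,0,0],[0.006,-0.014,0,0,0,0,0],[0.006,-0.014,0,0,0,0,0],[0.006,-0.014,0,0,0,0,0],[0.006,-0.014,0,0,0,0,0],[0.006,-0.014,0,0,0,0,0],[0.006,-0.014,0,0,0,0,0],[0.006,-0.014,0,0,0,0,0],[0.005,-0.013,0,0,0,0,0],[0.003,-0.008,0,0,0,0,0],[0,0,0,0,0,0,0],[0,0,0,0,0,0,0]]'
python3 - <<'E'
from rim import *
s=observe();print(s["tcp_pos"],s["contact_force"],s["opening"])
f=grab_frame("top");cv2.imwrite("pics/top14.png",f);ct=camera_info("top");print(rim(ct,f,(.535,-.15),z=.1,r=.082,excl=480))
E
```

```text
time_s: 60.1
tcp_pos: [0.4227, -0.2061, 0.0538]
eef_rot: [-0.0, 0.97, 0.242, 0.001]
contact_force: [-0.4, -1.1, 7.7]
opening: 0.017
grasp_force: 60.1
[ 0.42270864 -0.20611845  0.05378627] [-0.36808732 -1.14286346  7.74999028] 0.017018092246976427
(array([ 0.53477726, -0.14678565]), np.int64(244), array([10, 25, 20, 19, 25, 19, 20, 25, 19, 20, 22, 20]))
```

```bash
python3 - <<'E'
from rim import *
ct=camera_info("top");f=cv2.imread("pics/top0.png")
for r in (.087,.065,.043,.0205): print(r,rim(ct,f,(.533,-.1415),z=.006,r=r,tol=.006,excl=480)[:2])
E
```

```text
0.087 (array([ 0.53166321, -0.14616972]), np.int64(198))
0.065 (array([ 0.53191294, -0.14591142]), np.int64(157))
0.043 (array([ 0.53125092, -0.1371652 ]), np.int64(99))
0.0205 (array([ 0.53489852, -0.14653888]), np.int64(52))
```

```bash
python3 - <<'E'
from rim import *
def rf(c,f,r,z=.006,th=100,c0=(.533,-.1412),tol=.008):
    u=proj(c,(*c0,z)).astype(int);x0,y0=np.maximum(u-130,0);g=f[y0:u[1]+130,x0:u[0]+130].max(2)
    p=np.argwhere(g>th)[:,::-1]+[x0,y0];W=np.array([onz(c,q,z)[:2] for q in p]);cc=np.array(c0)
    for _ in range(20):
        d=np.linalg.norm(W-cc,axis=1);k=abs(d-r)<tol;cc,R=fitc(W[k])
    return cc.round(4),R.round(4),k.sum()
c=camera_info("top");f=cv2.imread("pics/top0.png")
for r in (.0865,.064,.043,.0215): print("top",r,rf(c,f,r,th=75))
for n in ("w1","w12"):
    c=pickle.load(open(n+".pkl","rb"));f=cv2.imread(f"pics/{n}.png")
    for r in (.064,.043,.0215): print(n,r,rf(c,f,r,th=150))
E
```

```text
top 0.0865 (array([ 0.5337, -0.1414]), np.float64(0.0879), np.int64(374))
top 0.064 (array([ 0.5339, -0.1415]), np.float64(0.0659), np.int64(239))
top 0.043 (array([ 0.5336, -0.1414]), np.float64(0.044), np.int64(192))
top 0.0215 (array([ 0.5339, -0.1416]), np.float64(0.022), np.int64(78))
w1 0.064 (array([ 0.5329, -0.1411]), np.float64(0.0661), np.int64(576))
w1 0.043 (array([ 0.5329, -0.1411]), np.float64(0.044), np.int64(383))
w1 0.0215 (array([ 0.5329, -0.1412]), np.float64(0.022), np.int64(329))
w12 0.064 (array([ 0.5329, -0.1412]), np.float64(0.066), np.int64(718))
w12 0.043 (array([ 0.533 , -0.1413]), np.float64(0.0441), np.int64(430))
w12 0.0215 (array([ 0.5329, -0.1414]), np.float64(0.0219), np.int64(181))
```

```bash
python3 -m creep '[[0.001,-0.003,0,0,0,0,0],[0.001,-0.003,0,0,0,0,0],[0,0,0,0,0,0,0],[0,0,0,0,0,0,0],[0,0,0,0,0,0,0]]'
python3 - <<'E'
from rim import *
s=observe();print(s["tcp_pos"],s["contact_force"])
f=grab_frame("top");ct=camera_info("top");print(rim(ct,f,(.534,-.145),z=.1,r=.082,excl=480)[:2])
E
```

```text
time_s: 60.65
tcp_pos: [0.4218, -0.2014, 0.0538]
eef_rot: [0.001, 0.97, 0.241, 0.001]
contact_force: [-0.0, -4.2, 5.7]
opening: 0.0168
grasp_force: 59.8
[ 0.4218071  -0.20139275  0.05375633] [-0.01547389 -4.16311976  5.73632288]
(array([ 0.53456627, -0.14307596]), np.int64(236))
```

```bash
python3 -m creep '[[0,-0.002,0,0,0,0,0],[0,0,0,0,0,0,0],[0,0,0,0,0,0,0]]'; python3 -m creep '[[0,0,0,0,0,0,0.3],[0,0,0,0,0,0,0.6],[0,0,0,0,0,0,0.7],[0,0,0,0,0,0,0.7],[0,0,-0.02,0,0,0,0.7],[0,0,-0.04,0,0,0,0.7],[0,0,-0.045,0,0,0,0.8],[0,0,-0.045,0,0,0,0.8],[-0.02,0.02,-0.045,0,0,0,0.8],[-0.02,0.02,-0.02,0,0,0,0.8],[0,0,0,0,0,0,0.8],[0,0,0,0,0,0,0.8]]'
python3 - <<'E'
from rim import *
t=observe()["tcp_pos"];print(t)
c=camera_info("wrist");f=grab_frame("wrist");cv2.imwrite("pics/w15.png",f)
g=grab_frame("top");sd=grab_frame("side");cv2.imwrite("pics/top15.png",g);cv2.imwrite("pics/side15.png",sd)
print("lid wrist",rim(c,f,(.534,-.142),z=.1,r=.082,excl=380))
ct=camera_info("top");cs=camera_info("side");print("lid top",rim(ct,g,(.534,-.142),z=.1,r=.082,excl=480))
K=[]
for C,im in((ct,g),(cs,sd)):
    p=proj(C,(.534,-.142,.122));x,y=p.astype(int);m=im[y-12:y+12,x-12:x+12].max(2)<60
    b=max(blobs(m,20),key=lambda b:b[1][4]);K.append(b[0]+[x-12,y-12]);print(p,K[-1],b[1])
print("knob",tri(ct,K[0],cs,K[1]))
E
```

```text
time_s: 61.0
tcp_pos: [0.4212, -0.1998, 0.0538]
eef_rot: [0.001, 0.97, 0.241, 0.001]
contact_force: [1.5, -5.5, 4.5]
opening: 0.0172
grasp_force: 59.7
time_s: 62.2
tcp_pos: [0.404, -0.2511, 0.265]
eef_rot: [-0.001, 0.97, 0.242, 0.0]
contact_force: [0.4, -0.4, -0.5]
opening: 0.0686
grasp_force: 0.0
[ 0.4040435  -0.25108646  0.26495337]
lid wrist (array([ 0.53280348, -0.14140904]), np.int64(496), array([ 86,  78, 107,  61,   0,   0,   0,   0,   0,   0,  74,  90]))
lid top (array([ 0.53412254, -0.14153255]), np.int64(223), array([ 6, 25, 18, 17, 25, 18, 19, 24, 19, 18, 20, 14]))
[375.42645519 254.58694264] [375.4453125 254.4921875] [  6   7  14  12 128]
[359.89774199 199.71260895] [360.23125 199.4125 ] [  7   6  14  14 160]
knob (array([ 0.53375341, -0.14210486,  0.12308299]), np.float64(0.0009418957960075021))
```

```bash
python3 - <<'E'
from h import *
a=cv2.imread("pics/side0.png");b=cv2.imread("pics/side15.png")
for n,(x0,y0,x1,y1) in dict(tape=(165,315,220,365),block=(200,205,280,270),brush=(275,163,325,210),short=(240,398,266,422),thin=(272,330,292,355)).items():
    s,r=cv2.phaseCorrelate(*[np.float32(cv2.cvtColor(i,6)[y0:y1,x0:x1]) for i in(a,b)]);print(n,np.round(s,2),round(r,2))
print(sign_off())
E
```

```text
tape [ 0.01 -0.05] 1.01
block [-0.04  0.01] 1.0
brush [-0.06 -0.04] 1.02
short [0.53 0.01] 1.01
thin [-0.13  0.48] 1.01
the job is handed in; nothing more can be done
None
```

The job is handed in: all four full-size cores stood in the pot when last checked before the lid went on. The lid is seated, the pot is within about 1 mm of the heating centre, and the tape, brush and block are undisturbed. While loading, the gripper's finger linkages nudged the pot about 20 mm off its starting circle, so the slide began from there.

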